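# Sort furniture fittings into a covered parts carousel

### The job

Put away the loose furniture parts on the bench: swing the dust shutter's arm fully aside from the carousel's loading window, and sort every wooden glue block, octagonal foot and brass drawer pull into the carousel bin that carries a sample of that part on its outside, turning the carousel by its posts so that the right bin lies open under the window. When all parts lie inside their bins, swing the shutter fully closed over the window again, and leave the other things on the bench where they are.

Things in the scene. Friction and masses are not known exactly. Their poses are not given: they have to be found in the camera images.
- block0: plain mid-brown wooden glue block, a straight bar 80 x 30 x 32 mm (its x, y, z), about 55 g; origin at its centre, 16 mm above the bench as it lies. One or two of each kind may be absent (None from the start).
- block1: plain mid-brown wooden glue block, a straight bar 80 x 30 x 32 mm (its x, y, z), about 55 g; origin at its centre, 16 mm above the bench as it lies. One or two of each kind may be absent (None from the start).
- foot0: short octagonal dark wooden furniture foot, 48 mm across flats (flats face its x, y and the diagonals between), 42 mm high along z, about 70 g, small steel disc on top; origin at its centre, 21 mm above the bench as it stands. One or two of each kind may be absent (None from the start).
- foot1: short octagonal dark wooden furniture foot, 48 mm across flats (flats face its x, y and the diagonals between), 42 mm high along z, about 70 g, small steel disc on top; origin at its centre, 21 mm above the bench as it stands. One or two of each kind may be absent (None from the start).
- pull0: brass drawer pull: bar 80 mm long (along x), 12 mm wide (y), 10 mm thick, its middle 13 mm above the origin, on two legs 28 mm either side of the middle, each with a base plate 24 x 26 mm; 36 mm high over all, about 160 g; origin at its centre, 18 mm above the bench as it stands. One or two of each kind may be absent (None from the start).
- pull1: brass drawer pull: bar 80 mm long (along x), 12 mm wide (y), 10 mm thick, its middle 13 mm above the origin, on two legs 28 mm either side of the middle, each with a base plate 24 x 26 mm; 36 mm high over all, about 160 g; origin at its centre, 18 mm above the bench as it stands. One or two of each kind may be absent (None from the start).
- station: fixed base of the parts carousel, origin at bench level on the carousel's vertical axis; z up. A fixed pale frosted plastic disc (radius 118 mm, z 81 to 85 mm) covers the carousel's bins except for one open sector, the loading window, 110 degrees wide and centred on the base's own -x direction.
- window (a point): middle of the loading window, 85 mm from the axis, at the cover's top, 85 mm above the bench (fixed to the station)
- carousel (a joint): rotation of the carousel on the station (rad, counter-clockwise from above, endless both ways, stays where left, about 0.12 N m of friction). It is a grey disc 320 mm across with a round wall (inner radius 130 mm, top 78 mm above the bench) and three 120-degree bins. At 0 the block bin's middle points along the station's +x, the foot bin's at +120 degrees, the pull bin's at +240.
- shutter (a joint): swing of the dust shutter's arm about the carousel's axis: 0 = closed, centred over the window; grows counter-clockwise from above to a stop at 2.2 rad; stays where left (0.08 N m of friction). A plywood sector 120 degrees wide, radius 120 mm, 89 to 94 mm above the bench; pivot cap radius 18 mm, 101 mm high. Clear of the window from about 2.0 rad.
- shutter_knob (a point): top centre, 140 mm above the bench, of the black upright round handle of the shutter arm: 20 mm diameter, about 41 mm tall (free from 99 mm up), 80 mm from the carousel's axis
- bin_block (a point): middle of the floor of the carousel bin for the blocks, 85 mm from the axis, 18 mm above the bench. On the flange outside this bin's wall a half-thickness sample of the part is fixed (a bar 80 mm long); samples reach 163 mm from the axis and stay below 62 mm. Hub radius 20 mm; dividers 6 mm thick, 76 mm high, 60 degrees either side of this middle.
- bin_foot (a point): middle of the floor of the carousel bin for the feet, 85 mm from the axis, 18 mm above the bench. On the flange outside this bin's wall a half-thickness sample of the part is fixed (half an octagon); samples reach 163 mm from the axis and stay below 62 mm. Hub radius 20 mm; dividers 6 mm thick, 76 mm high, 60 degrees either side of this middle.
- bin_pull (a point): middle of the floor of the carousel bin for the pulls, 85 mm from the axis, 18 mm above the bench. On the flange outside this bin's wall a half-thickness sample of the part is fixed (a brass pull); samples reach 163 mm from the axis and stay below 62 mm. Hub radius 20 mm; dividers 6 mm thick, 76 mm high, 60 degrees either side of this middle.
- post0 (a point): top centre, 128 mm above the bench, of a fixed upright wooden post, 20 mm diameter, on the carousel's wall at the divider between the block bin and the foot bin, 137 mm from the axis; it stands 50 mm above the wall's top and serves to turn the carousel
- post1 (a point): top centre, 128 mm above the bench, of a fixed upright wooden post, 20 mm diameter, on the carousel's wall at the divider between the foot bin and the pull bin, 137 mm from the axis; it stands 50 mm above the wall's top and serves to turn the carousel
- post2 (a point): top centre, 128 mm above the bench, of a fixed upright wooden post, 20 mm diameter, on the carousel's wall at the divider between the pull bin and the block bin, 137 mm from the axis; it stands 50 mm above the wall's top and serves to turn the carousel
- sander: bystander: cork sanding block 75 x 50 x 32 mm, origin under its middle; it may lie among the parts. Leave alone.
- mallet: bystander: wooden mallet with a round head 76 mm across and 120 mm long and a 150 mm handle, lying down. Leave alone.
- glue: bystander: white glue jar, 68 mm diameter, 70 mm tall. Leave alone.
- varnish: bystander: steel varnish can, 84 mm diameter, 75 mm tall. Leave alone.
- chisel: bystander: chisel 240 mm long with a wooden handle, lying. Leave alone.
- brush: bystander: wooden brush, lying. Leave alone.
Mind the look-alikes: they are no part of the job. Leave any blue or turquoise look-alike of the pull1 alone.

How it is judged (in metres and radians):
On the way, in this order (a step that is already met when the one before it is completed fails the run):
1. the shutter is swung aside from the window (joint above 1.7 rad) (value of joint shutter above 1.7 rad), for 0.2 s.
2. every part present lies in the bin of its kind, the shutter still aside (horizontal distance between each of block0, block1 and bin_block below 0.085 m and height (world z) of block0 between 0.018 and 0.075 m and height (world z) of block1 between 0.018 and 0.075 m and horizontal distance between each of foot0, foot1 and bin_foot below 0.085 m and height (world z) of foot0 between 0.018 and 0.075 m and height (world z) of foot1 between 0.018 and 0.075 m and horizontal distance between each of pull0, pull1 and bin_pull below 0.085 m and height (world z) of pull0 between 0.018 and 0.075 m and height (world z) of pull1 between 0.018 and 0.075 m and value of joint shutter above 1 rad), for 0.2 s.
At the end, for the whole second after the job is handed in: every part present lies at rest in the carousel bin of its kind (its centre within 85 mm of that bin's middle horizontally, which only that bin allows, and 18 to 75 mm above the bench), the shutter is closed to within 0.12 rad, the carousel is at rest (horizontal distance between each of block0, block1 and bin_block below 0.085 m and height (world z) of block0 between 0.018 and 0.075 m and height (world z) of block1 between 0.018 and 0.075 m and horizontal distance between each of foot0, foot1 and bin_foot below 0.085 m and height (world z) of foot0 between 0.018 and 0.075 m and height (world z) of foot1 between 0.018 and 0.075 m and horizontal distance between each of pull0, pull1 and bin_pull below 0.085 m and height (world z) of pull0 between 0.018 and 0.075 m and height (world z) of pull1 between 0.018 and 0.075 m and linear speed of each of block0, block1, foot0, foot1, pull0, pull1 below 0.03 m/s and value of joint shutter below 0.12 rad and velocity of joint carousel between -0.05 and 0.05 rad/s); the robot touches nothing.
It fails at once if one of the other things on the bench is moved more than 80 mm (distance of any of sander, mallet, glue, varnish, chisel, brush from where it was at the start of the episode above 0.08 m).
It fails at once if the glue jar or the varnish can is knocked over (angle between any of glue, varnish's own z axis and vertical above 0.6 rad).
Of block0, foot0, pull0, block1, foot1, pull1 only 3 to 5 are there at a start; the rules pass over those that are not, and their reading is None.
At some moment in a run one of block0, block1, foot0, foot1, pull0, pull1 may be knocked a few centimetres aside while the robot is not near it.
Once in a run the grip may slacken for a moment while it holds something.
It also fails if it takes over 210 s, if anything falls off the work surface, if the arm or the gripper's body presses on something with over 40 N, if the wrist force passes 120 N, or if a joint passes its speed limit or range.

### The arm

A 6-joint arm with a two-finger parallel gripper is mounted at the origin on the work surface. World frame = base frame: x ahead of the robot, y to its left, z up, the work surface at z = 0. Lengths are in mm, angles in rad, forces in N, time in s.
With the tool pointing down it reaches from about 350 to 975 mm from the base axis. Payload 7.1 kg.
Tool frame: the origin (TCP) lies between the finger pads; the fingertips stand 8 mm ahead of it and the grasp point (between the pads) lies 11 mm behind it; x points along the fingers, y is the direction in which the jaws open and shut, and the axes are right-handed (so a half turn about x gives the same grasp; the last joint's range is limited). The gripper opens to 88 mm and grips with 3 to 60 N. Pads are 20 mm wide; open, the fingers measure 115 mm over their backs; the gripper's body (75 mm by 178 mm) begins 61 mm behind the grasp point.
Start: joints at [1.083, 0.423, 1.63, -0, 1.089, -0.019], TCP at [282.352, 557.568, 230.675] pointing down, gripper open.
Joint ranges: [-3, 3], [-0.9, 2.11], [0.09, 2.58], [-1.31, 4.45], [0.11, 2.69], [-2.54, 2.54]. Speed limits (rad/s): [2.39, 2.39, 3.01, 3.14, 3.14, 3.14].

### API

Orientations are given as a rotation vector (axis times angle).
In Python, from workcell import ctrl gives the robot as it stands.
- The arm moves only by the tool apply_moves, never from a script. Its argument "increments" is a list of rows, each an object with "gripper": the opening in per cent of the stroke, from 0 (shut) to 100 (fully open); "delta_pos": the shift along the tool's x, y, z in cm, a list of three; "dr": the turn, a rotation vector about the tool's x, y, z in rad, a list of three. In form: [{"gripper": gripper, "delta_pos": [dx, dy, dz], "dr": [ax, ay, az]}, ...]. A call has exactly 5 rows; each row shifts and turns the commanded pose from where the row before left it, along the tool's axes as they then stand; what a row does not reach is not made up. A row lasts 1/12 s, in which the tool goes at most 41.7 mm and 7.16 degrees, less where a joint would pass 70% of its speed; a pose out of reach is approached as far as the arm can. A call with a gripper value outside its range is refused whole. The fingers move at their own pace and stop on an object; the grip force is fixed at half the most. Time passes only in rows, so rows that do not move let the fingers close, or fill a call up. It gives the time, the measured TCP pose, the force and the opening at its end, in the units of the state.
- ctrl.get_obs(): the state, without advancing time (a new reading comes with each control period).
- ctrl.get_image(name): name is "scene" or "top" or "wrist"; returns a dict with "img" (384x512x3 uint8, red, green, blue), "range_z" (384x512 float32, mm along the optical axis (not along the pixel's ray), 0 where there is no reading), "mtx" (3x3 intrinsics, pixels), "rvec" (rotation vector, rad) and "tvec" (3), from world to camera coordinates, as OpenCV has them. Camera axes: x right, y down, z forward; pixel columns grow to the right and rows downward; lengths in mm; the calibration is good to about 2 mm. A picture is of the moment at which its call begins.
- ctrl.close_job(): hands the job in, once; it reports no verdict.
The state is a dict: "t": time; "qpos": joint angles; "qvel": joint speeds; "joint_torque": joint torques, N m; "ee_pos": TCP position; "orientation": TCP orientation; "ft_force": force on the tool from outside, world axes, zero at the start; "moment": the same for the moment, N m; "width": finger opening in mm.
Only numpy, scipy, OpenCV 4.12 (cv2) and the standard library are available. Lean on these libraries where they do the work, as an engineer would, in place of code of your own. Each camera call takes 0.05 s, during which the arm holds its last target. There are 200 camera calls.

## Working session

There is one attempt and no reset: what is moved stays moved. The work goes in short steps, Python scripts to look and compute and a tool call to move; the robot and the scene stay as the last step left them, time stands still between calls to the robot, and variables do not carry over. Pictures are saved under pics/ and viewed, about 12 in all and at most 16, crops included, and the job is handed in when it is done.

Besides the shell and the picture viewer there is one more tool, called after "Emit:" by a JSON object that holds its "fn" and its "kwargs". apply_moves: Moves the arm, as the interface text tells. Its arguments: {"type":"object","properties":{"increments":{"type":"array","items":{"type":"object","properties":{"gripper":{"type":"number"},"delta_pos":{"type":"array","items":{"type":"number"}},"dr":{"type":"array","items":{"type":"number"}}}}}},"required":["increments"]}

```bash
mkdir -p pics; ls; cat > h.py <<'E'
from workcell import ctrl
import numpy as np, cv2
def cam(n):
    c=ctrl.get_image(n); c['R']=cv2.Rodrigues(np.array(c['rvec'],float))[0]; c['t']=np.array(c['tvec'],float).ravel(); return c
def cloud(c):
    z=c['range_z'].astype(float); v,u=np.indices(z.shape); K=c['mtx']
    P=np.stack([(u-K[0][2])/K[0][0]*z,(v-K[1][2])/K[1][1]*z,z],-1)
    W=(P-c['t'])@c['R']; W[z==0]=np.nan; return W
def ray(c,u,v,h):
    K=np.array(c['mtx']); d=c['R'].T@np.linalg.inv(K)@[u,v,1]; o=-c['R'].T@c['t']; return o+d*(h-o[2])/d[2]
def save(c,name,crop=None,s=1.5):
    im=c['img'][:,:,::-1]
    if crop: im=im[crop[1]:crop[3],crop[0]:crop[2]]
    cv2.imwrite('pics/'+name,cv2.resize(im,None,fx=s,fy=s,interpolation=cv2.INTER_CUBIC))
E
python3 - <<'E'
from h import *
o=ctrl.get_obs();print(o)
for n in('top','scene'):
    c=cam(n);save(c,n+'0.png');W=cloud(c);np.savez(n+'0.npz',W=W,img=c['img'])
    print(n,c['R'].T@-c['t'],c['mtx'],np.isnan(W).mean())
    print(ray(c,0,0,0),ray(c,511,0,0),ray(c,0,383,0),ray(c,511,383,0))
E
```

```text
pics
{'t': 0.0, 'qpos': array([ 1.08304100e+00,  4.23842221e-01,  1.63067870e+00,  3.00751672e-06,
        1.08860986e+00, -1.90209293e-02]), 'qvel': array([ 0.00037346, -0.0024379 ,  0.00163669, -0.0008238 , -0.00063295,
        0.00015714]), 'joint_torque': array([-3.39418446e-03, -5.44648075e+01, -2.73658901e+01,  6.43178844e-02,
        2.27153470e-02, -8.40910070e-05]), 'ee_pos': array([282.08165809, 557.113709  , 229.90527318]), 'orientation': array([ 0.36637477,  1.53975921, -0.36873041]), 'ft_force': array([ 0.01343134, -0.32772638,  0.10284476]), 'moment': array([ 0.0017073 , -0.01350884, -0.00997271]), 'width': 87.71563619787933}
top [ 360.15367781   81.02247787 1595.95991225] [[354.69783879   0.         253.98151211]
 [  0.         354.69783879 184.56661972]
 [  0.           0.           1.        ]] 0.004058837890625
[1387.51066184 1250.03272554    0.        ] [ 1352.94387867 -1164.06834487     0.        ] [-341.16528981 1176.27375646    0.        ] [ -385.1700169  -1026.38620213     0.        ]
scene [1348.53140661  474.53157638 1050.30120068] [[404.03067416   0.         253.38417165]
 [  0.         404.03067416 191.37432738]
 [  0.           0.           1.        ]] 0.004638671875
[ -473.43365675 -2276.62042847     0.        ] [-1879.07154936   832.36920477     0.        ] [1297.13501454 -253.01571552    0.        ] [759.90431612 894.37791368   0.        ]
```

View pics/top0.png

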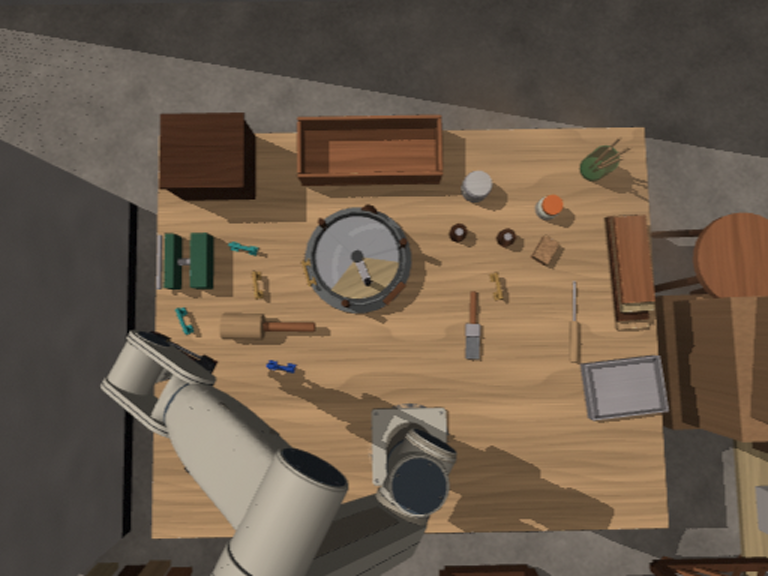

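View pics/scene0.png

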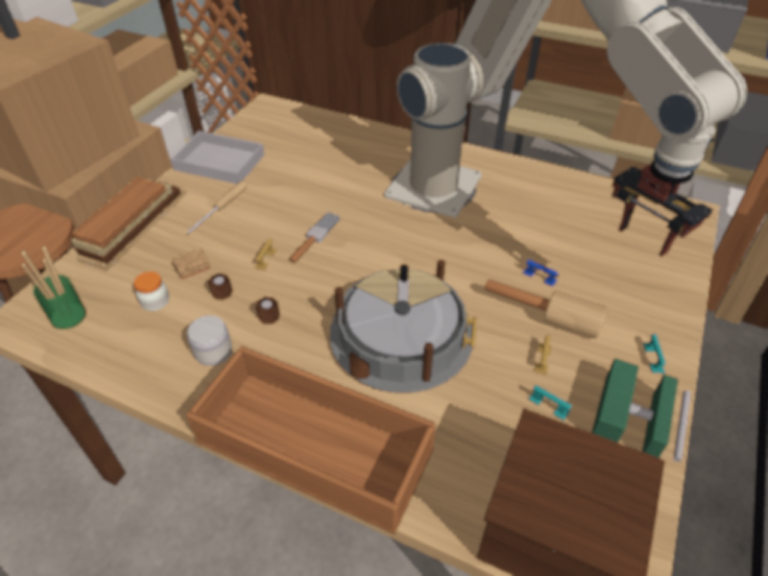

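Top view (768x576): brass pulls at (258,285) and (497,287), feet at (458,232) and (507,237), no blocks visible. The carousel centre is at (358,258), with the shutter and knob at (367,282) facing the robot. The foot sample is at (370,209), the pull sample at (307,272) and the block sample at (397,291).

```bash
cat > m.py <<'E'
from h import *
from scipy import ndimage as nd
for n in('top','scene'):
    f=np.load(n+'0.npz');W=f['W'];img=f['img'];hsv=cv2.cvtColor(img,cv2.COLOR_RGB2HSV)
    X,Y,Z=W[...,0],W[...,1],W[...,2]
    ws=(X>150)&(X<1000)&(Y>-600)&(Y<700)
    print(n,'bench z',np.nanmedian(Z[ws&(abs(Z)<15)]))
    # cover disc z 85
    m=ws&(Z>118)&(Z<150);l,k=nd.label(m)
    for i in range(1,k+1):
        s=l==i
        if 2<s.sum()<60: print('high',s.sum(),np.round([np.median(X[s]),np.median(Y[s]),Z[s].max()]),hsv[s].mean(0).round())
    m=ws&(Z>12)&(Z<60);l,k=nd.label(m)
    for i in range(1,k+1):
        s=l==i
        if 8<s.sum()<500:
            P=np.c_[X[s],Y[s]];w,v=np.linalg.eigh(np.cov(P.T))
            print('low',s.sum(),P.mean(0).round(),'zmax',np.round(Z[s].max()),'sd',np.sqrt(w).round(),'ang',np.degrees(np.arctan2(v[1,1],v[0,1])).round(),'hsv',hsv[s].mean(0).round())
    m=ws&(Z>70)&(Z<88)&(hsv[...,1]<60)&(np.hypot(X-480,Y-120)<300)
    P=np.c_[X[m],Y[m]].astype(np.float32); print('cover c,r',cv2.minEnclosingCircle(P))
E
python3 m.py
```

```text
top bench z 0.9923548676413094
high 6 [ 817. -555.  148.] [ 17. 102.  93.]
high 4 [ 820. -596.  128.] [ 18. 100. 103.]
high 8 [ 797. -579.  148.] [ 18. 100. 102.]
high 19 [645. 240. 135.] [ 12. 133.  87.]
high 18 [584.  11. 134.] [ 10. 127.  63.]
high 21 [474. 113. 145.] [101.  22.  54.]
high 16 [416. 176. 135.] [ 11. 126.  69.]
low 244 [788. 503.] zmax 60.0 sd [42. 84.] ang 132.0 hsv [ 11. 155.  25.]
low 10 [921. 282.] zmax 19.0 sd [3. 7.] ang -157.0 hsv [ 11. 148.  80.]
low 35 [896.  31.] zmax 22.0 sd [ 9. 13.] ang -177.0 hsv [ 11. 146. 125.]
low 19 [903. 162.] zmax 19.0 sd [6. 8.] ang 49.0 hsv [ 11. 145. 126.]
low 12 [901. 266.] zmax 19.0 sd [4. 7.] ang 77.0 hsv [ 11. 148.  79.]
low 12 [894. 136.] zmax 17.0 sd [4. 7.] ang 57.0 hsv [ 11. 145. 133.]
low 147 [863. 221.] zmax 20.0 sd [17. 24.] ang 77.0 hsv [ 11. 146. 110.]
low 12 [885.  54.] zmax 22.0 sd [4. 6.] ang 166.0 hsv [ 11. 147. 132.]
low 45 [874.  99.] zmax 23.0 sd [ 8. 13.] ang 71.0 hsv [ 11. 146. 134.]
low 95 [841.  42.] zmax 22.0 sd [16. 20.] ang 51.0 hsv [ 11. 146. 129.]
low 17 [ 855. -584.] zmax 57.0 sd [2. 6.] ang 85.0 
[... 6835 characters left out ...]
9.] zmax 17.0 sd [10. 14.] ang 80.0 hsv [ 12. 145.  99.]
low 10 [820. 282.] zmax 16.0 sd [2. 4.] ang -176.0 hsv [ 12. 144. 109.]
low 23 [892. 187.] zmax 16.0 sd [3. 7.] ang 61.0 hsv [ 12. 139. 160.]
low 9 [883. 225.] zmax 16.0 sd [2. 3.] ang -174.0 hsv [ 12. 141. 141.]
low 109 [887. 258.] zmax 17.0 sd [11. 13.] ang -152.0 hsv [ 12. 145. 105.]
low 30 [907. 197.] zmax 16.0 sd [3. 9.] ang 90.0 hsv [ 12. 140. 153.]
low 35 [906. 227.] zmax 17.0 sd [ 4. 11.] ang 81.0 hsv [ 12. 142. 129.]
low 12 [903. 279.] zmax 16.0 sd [2. 5.] ang -173.0 hsv [ 12. 145. 102.]
low 300 [940. 498.] zmax 60.0 sd [ 1. 27.] ang 90.0 hsv [ 11. 140.  73.]
cover c,r ((553.334716796875, 142.7864990234375), 138.9522705078125)
```

```bash
cat > go.py <<'E'
# usage: go.py x y z yaw_deg(jaw axis) -> total tool-frame shift in cm and turn about tool x (rad), jaw axis mod 180
import sys
from h import *
def plan(x,y,z,yaw=None,o=None):
    o=o or ctrl.get_obs(); R=cv2.Rodrigues(np.array(o['orientation']))[0]; p=o['ee_pos']
    cur=np.degrees(np.arctan2(R[1,1],R[0,1]))
    d=R.T@(np.array([x,y,z])-p)/10
    s='t %.1f p %s yaw %.1f q1 %.2f q6 %.2f tilt %.3f w %.1f F %s'%(o['t'],p.round(1),cur,o['qpos'][0],o['qpos'][5],R[2,0],o['width'],o['ft_force'].round(1))
    print(s); a=0
    if yaw is not None:
        a=-np.radians((yaw-cur+90)%180-90)
    print(' target',(round(x),round(y),round(z),yaw),'shift cm',d.round(2),'turn x',round(a,3))
    # shift only horizontal world -> also in frame after the turn
    Rn=R@cv2.Rodrigues(np.array([a,0,0.]))[0]; print('   shift in turned frame',(Rn.T@(np.array([x,y,z])-p)/10).round(2))
if __name__=='__main__': plan(*map(float,sys.argv[1:]))
E
python3 go.py 477 115 250 111
```

```text
t 0.1 p [282.1 557.1 230. ] yaw 63.1 q1 1.08 q6 -0.02 tilt -1.000 w 87.5 F [-0.1  0.2  0.2]
 target (477, 115, 250, 111.0) shift cm [ -1.96 -30.64  37.36] turn x -0.835
   shift in turned frame [ -1.96 -48.26   2.35]
```

Emit:
{"fn": "apply_moves", "kwargs": {"increments": [{"gripper":50,"delta_pos":[-0.16,-2.55,3.11],"dr":[0,0,0]},{"gripper":50,"delta_pos":[-0.16,-2.55,3.11],"dr":[0,0,0]},{"gripper":50,"delta_pos":[-0.16,-2.55,3.11],"dr":[0,0,0]},{"gripper":50,"delta_pos":[-0.16,-2.55,3.11],"dr":[0,0,0]},{"gripper":50,"delta_pos":[-0.16,-2.55,3.11],"dr":[0,0,0]}]}}

```text
t: 0.52
ee_pos: [363.5, 371.7, 238.4]
orientation: [0.367, 1.54, -0.368]
ft_force: [0.9, 0.1, 0.1]
width: 58.2
```

Emit:
{"fn": "apply_moves", "kwargs": {"increments": [{"gripper":50,"delta_pos":[-0.16,-2.55,3.11],"dr":[0,0,0]},{"gripper":50,"delta_pos":[-0.16,-2.55,3.11],"dr":[0,0,0]},{"gripper":50,"delta_pos":[-0.16,-2.55,3.11],"dr":[0,0,0]},{"gripper":50,"delta_pos":[-0.16,-2.55,3.11],"dr":[0,0,0]},{"gripper":50,"delta_pos":[-0.16,-2.55,3.11],"dr":[0,0,0]}]}}

```text
t: 0.93
ee_pos: [444.7, 187.6, 246.7]
orientation: [0.367, 1.54, -0.368]
ft_force: [0.9, -0.1, -1.2]
width: 43.9
```

Emit:
{"fn": "apply_moves", "kwargs": {"increments": [{"gripper":50,"delta_pos":[-0.16,-2.55,3.11],"dr":[0,0,0]},{"gripper":50,"delta_pos":[-0.16,-2.55,3.11],"dr":[0,0,0]},{"gripper":50,"delta_pos":[0,0,0],"dr":[0.115,0,0]},{"gripper":50,"delta_pos":[0,0,0],"dr":[0.115,0,0]},{"gripper":50,"delta_pos":[0,0,0],"dr":[0.115,0,0]}]}}

```text
t: 1.35
ee_pos: [477.1, 114.8, 249.6]
orientation: [0.642, 1.474, -0.643]
ft_force: [-0.4, 0.7, 0.9]
width: 43.7
```

Emit:
{"fn": "apply_moves", "kwargs": {"increments": [{"gripper":50,"delta_pos":[0,0,0],"dr":[0.115,0,0]},{"gripper":50,"delta_pos":[0,0,0],"dr":[0.115,0,0]},{"gripper":50,"delta_pos":[0,0,0],"dr":[0.115,0,0]},{"gripper":50,"delta_pos":[0,0,0],"dr":[0.115,0,0]},{"gripper":50,"delta_pos":[0,0,0],"dr":[0.115,0,0]}]}}

```text
t: 1.77
ee_pos: [476.7, 115.9, 249.6]
orientation: [1.078, 1.288, -1.079]
ft_force: [-0.4, -0.4, -0.5]
width: 44.0
```

Emit:
{"fn": "apply_moves", "kwargs": {"increments": [{"gripper":50,"delta_pos":[0,0,0],"dr":[0.115,0,0]},{"gripper":50,"delta_pos":[0,0,0],"dr":[0.115,0,0]},{"gripper":50,"delta_pos":[0,0,0],"dr":[0.115,0,0]},{"gripper":50,"delta_pos":[0,0,0],"dr":[0.115,0,0]},{"gripper":50,"delta_pos":[0,0,0],"dr":[0.115,0,0]}]}}

```text
t: 2.18
ee_pos: [476.8, 115.9, 249.6]
orientation: [1.496, 0.994, -1.497]
ft_force: [-0.2, -1.1, -0.5]
width: 44.0
```

Emit:
{"fn": "apply_moves", "kwargs": {"increments": [{"gripper":50,"delta_pos":[0,0,0],"dr":[0.115,0,0]},{"gripper":50,"delta_pos":[0,0,0],"dr":[0.115,0,0]},{"gripper":50,"delta_pos":[0,0,0],"dr":[0.115,0,0]},{"gripper":50,"delta_pos":[0,0,0],"dr":[0.115,0,0]},{"gripper":50,"delta_pos":[0,0,0],"dr":[0.115,0,0]}]}}

```text
t: 2.6
ee_pos: [476.7, 115.9, 249.6]
orientation: [1.88, 0.579, -1.882]
ft_force: [0.9, -0.4, -0.5]
width: 43.9
```

```bash
cat > w.py <<'E'
# wrist look: w.py name  ; lists blobs above given height
from h import *; import sys
from scipy import ndimage as nd
c=cam('wrist');save(c,sys.argv[1]+'.png');W=cloud(c);np.savez(sys.argv[1]+'.npz',W=W,img=c['img'])
lo,hi=float(sys.argv[2]),float(sys.argv[3]);hsv=cv2.cvtColor(c['img'],cv2.COLOR_RGB2HSV)
print('cam',(c['R'].T@-c['t']).round(),'axis',c['R'][2].round(2))
m=(W[...,2]>lo)&(W[...,2]<hi);l,k=nd.label(m)
for i in range(1,k+1):
    s=l==i
    if s.sum()<80: continue
    P=W[s][:,:2].astype(np.float32);r=cv2.minAreaRect(P);v,u=np.where(s)
    a=r[2]+(90 if r[1][1]>r[1][0] else 0)
    print(s.sum(),'px',int(u.mean()),int(v.mean()),'rect c',np.round(r[0]),'size',np.round(sorted(r[1])),'long ang',round(a%180),'mean',P.mean(0).round(),'z95',np.percentile(W[s][:,2],95).round(),'hsv',np.median(hsv[s],0).round())
E
python3 go.py 477 115 111 -69; python3 w.py w1 118 150
```

```text
t 2.6 p [476.7 115.9 249.6] yaw -55.8 q1 0.21 q6 1.19 tilt -1.000 w 43.9 F [ 0.9 -0.4 -0.5]
 target (477, 115, 111, -69.0) shift cm [13.86  0.09  0.02] turn x 0.231
   shift in turned frame [13.86  0.1  -0.  ]
cam [535. 155. 404.] axis [-0.21 -0.14 -0.97]
448 px 417 158 rect c [586.   9.] size [19. 19.] long ang 58 mean [585.  11.] z95 129.0 hsv [ 12. 174.  74.]
432 px 260 195 rect c [476. 112.] size [19. 19.] long ang 127 mean [477. 113.] z95 141.0 hsv [110.  64.  24.]
373 px 173 205 rect c [418. 175.] size [19. 19.] long ang 56 mean [419. 175.] z95 129.0 hsv [ 12. 174.  74.]
```

View pics/w1.png

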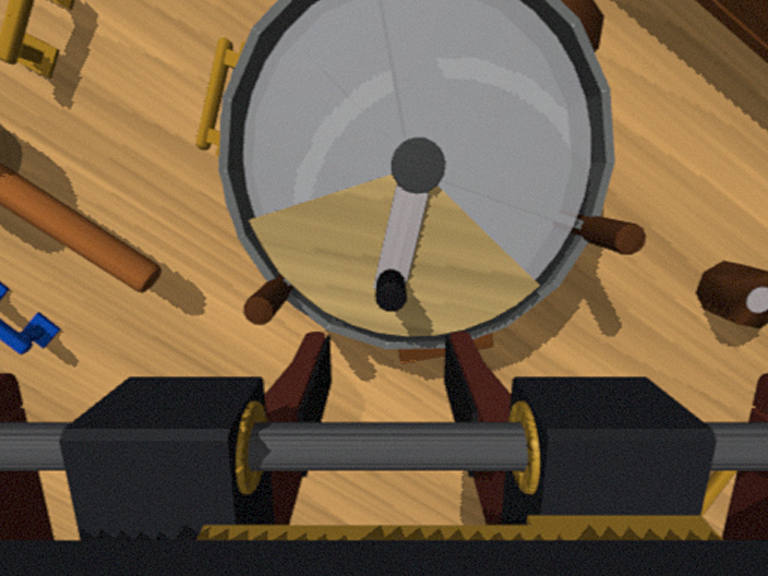

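Wrist view: knob at (390,290) on the 120° plywood sector, post A at lower left (265,300), post B at right (620,238), pull sample at upper left and block sample below the window. The knob measures (476,112). Next I descend and grip it.

Emit:
{"fn": "apply_moves", "kwargs": {"increments": [{"gripper":50,"delta_pos":[2.5,0.27,0.21],"dr":[0,0,0]},{"gripper":50,"delta_pos":[3.5,0,0],"dr":[0,0,0]},{"gripper":50,"delta_pos":[3.5,0,0],"dr":[0,0,0]},{"gripper":50,"delta_pos":[3.0,0,0],"dr":[0,0,0]},{"gripper":50,"delta_pos":[1.36,0,0],"dr":[0,0,0]}]}}

```text
t: 3.07
ee_pos: [474.5, 112.0, 107.8]
orientation: [1.871, 0.587, -1.881]
ft_force: [-0.7, -0.2, 1.1]
width: 44.2
```

Emit:
{"fn": "apply_moves", "kwargs": {"increments": [{"gripper":0,"delta_pos":[0,0,0],"dr":[0,0,0]},{"gripper":0,"delta_pos":[0,0,0],"dr":[0,0,0]},{"gripper":0,"delta_pos":[0,0,0],"dr":[0,0,0]},{"gripper":0,"delta_pos":[0,0,0],"dr":[0,0,0]},{"gripper":0,"delta_pos":[0,0,0],"dr":[0,0,0]}]}}

```text
t: 3.48
ee_pos: [477.7, 112.8, 112.6]
orientation: [1.88, 0.584, -1.875]
ft_force: [-1.0, 0.4, 2.0]
width: 19.4
```

```bash
python3 go.py 477 112 111
```

```text
t 3.5 p [477.7 112.8 112.6] yaw -55.4 q1 0.21 q6 1.18 tilt -1.000 w 19.4 F [-1.   0.4  2. ]
 target (477, 112, 111, None) shift cm [0.16 0.02 0.1 ] turn x 0
   shift in turned frame [0.16 0.02 0.1 ]
```

Gripped at 19.4 mm, as expected for the 20 mm knob. Now the first part of the swing.

Emit:
{"fn": "apply_moves", "kwargs": {"increments": [{"gripper":0,"delta_pos":[0,0.925,0.145],"dr":[-0.118,0,0]},{"gripper":0,"delta_pos":[0,0.925,0.145],"dr":[-0.118,0,0]},{"gripper":0,"delta_pos":[0,0.925,0.145],"dr":[-0.118,0,0]},{"gripper":0,"delta_pos":[0,0.925,0.145],"dr":[-0.118,0,0]},{"gripper":0,"delta_pos":[0,0.925,0.145],"dr":[-0.118,0,0]}]}}

```text
t: 3.9
ee_pos: [506.7, 77.0, 112.6]
orientation: [1.479, 1.01, -1.476]
ft_force: [-1.5, 7.2, 1.3]
width: 19.4
```

```bash
cat > arc.py <<'E'
# arc.py r start_note: where we are on the circle about O
from h import *; import sys
O=np.array([550,142.]);o=ctrl.get_obs();d=o['ee_pos'][:2]-O
print('r',np.hypot(*d).round(1),'ang',np.degrees(np.arctan2(d[1],d[0])).round(1)%360)
E
python3 arc.py; python3 go.py 477 112 111
```

```text
r 78.1 ang 236.3
t 3.9 p [506.7  77.  112.6] yaw -21.3 q1 0.13 q6 0.50 tilt -1.000 w 19.4 F [-1.5  7.2  1.3]
 target (477, 112, 111, None) shift cm [ 0.16 -4.03 -2.18] turn x 0
   shift in turned frame [ 0.16 -4.03 -2.18]
```

Emit:
{"fn": "apply_moves", "kwargs": {"increments": [{"gripper":0,"delta_pos":[0,0.925,0.145],"dr":[-0.118,0,0]},{"gripper":0,"delta_pos":[0,0.925,0.145],"dr":[-0.118,0,0]},{"gripper":0,"delta_pos":[0,0.925,0.145],"dr":[-0.118,0,0]},{"gripper":0,"delta_pos":[0,0.925,0.145],"dr":[-0.118,0,0]},{"gripper":0,"delta_pos":[0,0.925,0.145],"dr":[-0.118,0,0]}]}}

```text
t: 4.32
ee_pos: [550.1, 64.1, 112.6]
orientation: [1.048, 1.306, -1.046]
ft_force: [-5.8, 9.8, 5.9]
width: 19.4
```

```bash
python3 arc.py
```

```text
r 77.9 ang 270.0
```

Emit:
{"fn": "apply_moves", "kwargs": {"increments": [{"gripper":0,"delta_pos":[0,0.925,0.145],"dr":[-0.118,0,0]},{"gripper":0,"delta_pos":[0,0.925,0.145],"dr":[-0.118,0,0]},{"gripper":0,"delta_pos":[0,0.925,0.145],"dr":[-0.118,0,0]},{"gripper":0,"delta_pos":[0,0.925,0.145],"dr":[-0.118,0,0]},{"gripper":0,"delta_pos":[0,0.925,0.145],"dr":[-0.118,0,0]}]}}

```text
t: 4.73
ee_pos: [592.9, 77.7, 112.5]
orientation: [0.596, 1.491, -0.596]
ft_force: [-11.0, 7.5, 10.3]
width: 19.6
```

Emit:
{"fn": "apply_moves", "kwargs": {"increments": [{"gripper":0,"delta_pos":[0,0.925,0.145],"dr":[-0.118,0,0]},{"gripper":0,"delta_pos":[0,0.925,0.145],"dr":[-0.118,0,0]},{"gripper":0,"delta_pos":[0,0.925,0.145],"dr":[-0.118,0,0]},{"gripper":0,"delta_pos":[0,0,0],"dr":[0,0,0]},{"gripper":0,"delta_pos":[0,0,0],"dr":[0,0,0]}]}}

```text
t: 5.15
ee_pos: [611.0, 95.2, 112.4]
orientation: [0.322, 1.553, -0.327]
ft_force: [-14.8, -3.2, 13.6]
width: 19.4
```

```bash
python3 arc.py;python3 go.py 418 176 180
```

```text
r 76.9 ang 322.5
t 5.2 p [611.   95.2 112.4] yaw 66.3 q1 0.14 q6 -1.02 tilt -1.000 w 19.4 F [-14.8  -3.2  13.6]
 target (418, 176, 180, None) shift cm [ -6.64  -0.38 -20.96] turn x 0
   shift in turned frame [ -6.64  -0.38 -20.96]
```

Emit:
{"fn": "apply_moves", "kwargs": {"increments": [{"gripper":50,"delta_pos":[0,0,0],"dr":[0,0,0]},{"gripper":50,"delta_pos":[0,0,0],"dr":[0,0,0]},{"gripper":50,"delta_pos":[0,0,0],"dr":[0,0,0]},{"gripper":50,"delta_pos":[-1.5,0,0],"dr":[0,0,0]},{"gripper":50,"delta_pos":[-3,0,0],"dr":[0,0,0]}]}}

```text
t: 5.57
ee_pos: [612.5, 95.6, 153.8]
orientation: [0.324, 1.552, -0.327]
ft_force: [-0.1, 0.2, -0.8]
width: 43.2
```

Emit:
{"fn": "apply_moves", "kwargs": {"increments": [{"gripper":50,"delta_pos":[-4,0,0],"dr":[0.111,0,0]},{"gripper":50,"delta_pos":[-3,0,0],"dr":[0.111,0,0]},{"gripper":50,"delta_pos":[-3,0,0],"dr":[0.111,0,0]},{"gripper":50,"delta_pos":[0,0,0],"dr":[0.111,0,0]},{"gripper":50,"delta_pos":[0,0,0],"dr":[0.111,0,0]}]}}

```text
t: 5.98
ee_pos: [616.3, 96.2, 259.6]
orientation: [0.763, 1.429, -0.757]
ft_force: [-0.7, 0.4, -1.1]
width: 43.7
```

Emit:
{"fn": "apply_moves", "kwargs": {"increments": [{"gripper":50,"delta_pos":[0,0,0],"dr":[0.111,0,0]},{"gripper":50,"delta_pos":[0,0,0],"dr":[0.111,0,0]},{"gripper":50,"delta_pos":[0,0,0],"dr":[0.111,0,0]},{"gripper":50,"delta_pos":[0,0,0],"dr":[0.111,0,0]},{"gripper":50,"delta_pos":[0,0,0],"dr":[0.111,0,0]}]}}

```text
t: 6.4
ee_pos: [614.9, 96.0, 256.7]
orientation: [1.18, 1.227, -1.178]
ft_force: [-0.0, 0.2, 0.7]
width: 43.5
```

Emit:
{"fn": "apply_moves", "kwargs": {"increments": [{"gripper":50,"delta_pos":[0,0,0],"dr":[0.111,0,0]},{"gripper":50,"delta_pos":[0,0,0],"dr":[0.111,0,0]},{"gripper":50,"delta_pos":[0,0,0],"dr":[0,0,0]},{"gripper":50,"delta_pos":[0,0,0],"dr":[0,0,0]},{"gripper":50,"delta_pos":[0,0,0],"dr":[0,0,0]}]}}

```text
t: 6.82
ee_pos: [614.7, 96.0, 256.5]
orientation: [1.336, 1.122, -1.335]
ft_force: [-0.1, 1.9, 0.1]
width: 43.9
```

```bash
python3 go.py 418.5 175.5 103; python3 w.py w2 118 150
```

```text
t 6.8 p [614.7  96.  256.5] yaw -9.9 q1 0.14 q6 0.31 tilt -1.000 w 43.9 F [-0.1  1.9  0.1]
 target (418, 176, 103, None) shift cm [ 15.34 -20.7   -4.46] turn x 0
   shift in turned frame [ 15.34 -20.7   -4.46]
cam [627. 164. 411.] axis [-0.04 -0.25 -0.97]
511 px 265 23 rect c [646. 238.] size [19. 19.] long ang 122 mean [646. 237.] z95 129.0 hsv [ 12. 171.  92.]
486 px 38 142 rect c [418. 176.] size [19. 20.] long ang 131 mean [420. 176.] z95 129.0 hsv [ 12. 170.  87.]
405 px 257 191 rect c [615.  94.] size [18. 19.] long ang 171 mean [615.  96.] z95 141.0 hsv [110.  51.  31.]
315 px 245 270 rect c [586.  10.] size [18. 19.] long ang 151 mean [587.  11.] z95 129.0 hsv [ 12. 170.  90.]
```

View pics/w2.png

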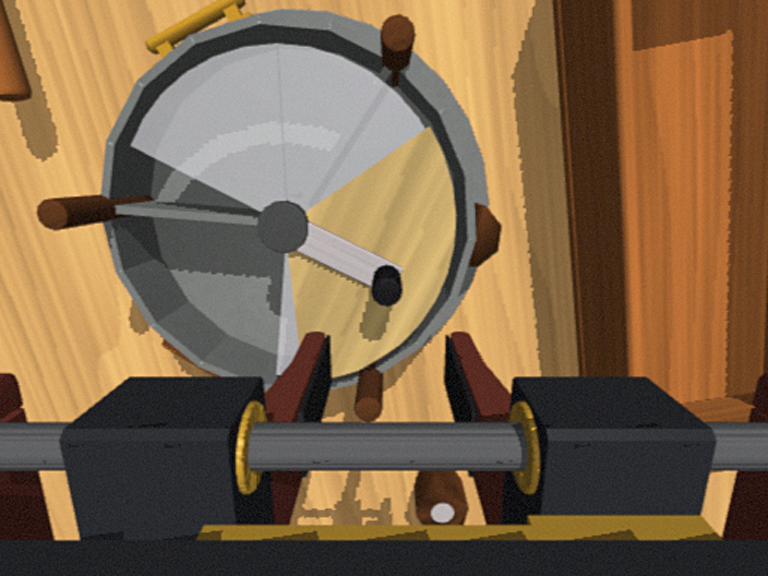

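Wrist view: the shutter is fully aside with its knob at (387,285), the window is open at lower left showing the divider, and post A is at (55,213). The swing was about 2.15 rad. Next I go to post A and grip it.

Emit:
{"fn": "apply_moves", "kwargs": {"increments": [{"gripper":50,"delta_pos":[0,-3.45,-0.74],"dr":[0,0,0]},{"gripper":50,"delta_pos":[0,-3.45,-0.74],"dr":[0,0,0]},{"gripper":50,"delta_pos":[0,-3.45,-0.74],"dr":[0,0,0]},{"gripper":50,"delta_pos":[0,-3.45,-0.74],"dr":[0,0,0]},{"gripper":50,"delta_pos":[0,-3.45,-0.74],"dr":[0,0,0]}]}}

```text
t: 7.28
ee_pos: [449.6, 162.8, 256.3]
orientation: [1.337, 1.122, -1.336]
ft_force: [-0.8, 1.1, -0.5]
width: 43.7
```

Emit:
{"fn": "apply_moves", "kwargs": {"increments": [{"gripper":50,"delta_pos":[0,-3.45,-0.76],"dr":[0,0,0]},{"gripper":50,"delta_pos":[3.5,0,0],"dr":[0,0,0]},{"gripper":50,"delta_pos":[4,0,0],"dr":[0,0,0]},{"gripper":50,"delta_pos":[3.5,0,0],"dr":[0,0,0]},{"gripper":50,"delta_pos":[0,0,0],"dr":[0,0,0]}]}}

```text
t: 7.7
ee_pos: [414.6, 174.8, 141.6]
orientation: [1.329, 1.125, -1.345]
ft_force: [-1.6, -0.1, 0.5]
width: 43.8
```

```bash
python3 go.py 418 175.5 107
```

```text
t 7.7 p [414.6 174.8 141.6] yaw -10.0 q1 0.37 q6 0.55 tilt -1.000 w 43.8 F [-1.6 -0.1  0.5]
 target (418, 176, 107, None) shift cm [ 3.45  0.35 -0.15] turn x 0
   shift in turned frame [ 3.45  0.35 -0.15]
```

Emit:
{"fn": "apply_moves", "kwargs": {"increments": [{"gripper":50,"delta_pos":[2,0,0],"dr":[0,0,0]},{"gripper":50,"delta_pos":[1.95,0,0],"dr":[0,0,0]},{"gripper":50,"delta_pos":[0,0,0],"dr":[0,0,0]},{"gripper":0,"delta_pos":[0,0,0],"dr":[0,0,0]},{"gripper":0,"delta_pos":[0,0,0],"dr":[0,0,0]}]}}

```text
t: 8.12
ee_pos: [419.6, 176.4, 108.3]
orientation: [1.339, 1.12, -1.336]
ft_force: [0.4, 0.1, -0.1]
width: 34.1
```

Emit:
{"fn": "apply_moves", "kwargs": {"increments": [{"gripper":0,"delta_pos":[0,0,0],"dr":[0,0,0]},{"gripper":0,"delta_pos":[0,0,0],"dr":[0,0,0]},{"gripper":0,"delta_pos":[0,0,0],"dr":[0,0,0]},{"gripper":0,"delta_pos":[0,0,0],"dr":[0,0,0]},{"gripper":0,"delta_pos":[0,0,0],"dr":[0,0,0]}]}}

```text
t: 8.53
ee_pos: [416.7, 176.0, 107.9]
orientation: [1.336, 1.123, -1.341]
ft_force: [-9.2, 1.3, 8.9]
width: 19.2
```

```bash
sed -i 's/550,142\./550,141.3/' arc.py; python3 arc.py; python3 go.py 418 175.5 107
```

```text
r 137.8 ang 165.4
t 8.5 p [416.7 176.  107.9] yaw -10.1 q1 0.37 q6 0.55 tilt -1.000 w 19.2 F [-9.2  1.3  8.9]
 target (418, 176, 107, None) shift cm [0.09 0.14 0.03] turn x 0
   shift in turned frame [0.09 0.14 0.03]
```

Emit:
{"fn": "apply_moves", "kwargs": {"increments": [{"gripper":0,"delta_pos":[0,-0.037,1.527],"dr":[-0.1116,0,0]},{"gripper":0,"delta_pos":[0,-0.037,1.527],"dr":[-0.1116,0,0]},{"gripper":0,"delta_pos":[0,-0.037,1.527],"dr":[-0.1116,0,0]},{"gripper":0,"delta_pos":[0,-0.037,1.527],"dr":[-0.1116,0,0]},{"gripper":0,"delta_pos":[0,-0.037,1.527],"dr":[-0.1116,0,0]}]}}

```text
t: 8.95
ee_pos: [418.6, 99.9, 107.8]
orientation: [0.918, 1.37, -0.92]
ft_force: [-3.5, 0.2, 5.8]
width: 19.3
```

Emit:
{"fn": "apply_moves", "kwargs": {"increments": [{"gripper":0,"delta_pos":[0,-0.037,1.527],"dr":[-0.1116,0,0]},{"gripper":0,"delta_pos":[0,-0.037,1.527],"dr":[-0.1116,0,0]},{"gripper":0,"delta_pos":[0,-0.037,1.527],"dr":[-0.1116,0,0]},{"gripper":0,"delta_pos":[0,-0.037,1.527],"dr":[-0.1116,0,0]},{"gripper":0,"delta_pos":[0,-0.037,1.527],"dr":[-0.1116,0,0]}]}}

```text
t: 9.37
ee_pos: [460.9, 36.6, 107.9]
orientation: [0.489, 1.516, -0.49]
ft_force: [-1.2, 1.0, 2.4]
width: 19.8
```

```bash
python3 arc.py
```

```text
r 137.5 ang 229.6
```

Emit:
{"fn": "apply_moves", "kwargs": {"increments": [{"gripper":0,"delta_pos":[0,-0.037,1.527],"dr":[-0.1116,0,0]},{"gripper":0,"delta_pos":[0,-0.037,1.527],"dr":[-0.1116,0,0]},{"gripper":0,"delta_pos":[0,-0.037,1.527],"dr":[-0.1116,0,0]},{"gripper":0,"delta_pos":[0,-0.037,1.527],"dr":[-0.1116,0,0]},{"gripper":0,"delta_pos":[0,-0.037,1.527],"dr":[-0.1116,0,0]}]}}

```text
t: 9.78
ee_pos: [530.4, 5.5, 107.9]
orientation: [0.053, 1.57, -0.053]
ft_force: [-1.7, 5.1, 0.9]
width: 19.6
```

Emit:
{"fn": "apply_moves", "kwargs": {"increments": [{"gripper":0,"delta_pos":[0,0,0],"dr":[0,0,0]},{"gripper":0,"delta_pos":[0,0,0],"dr":[0,0,0]},{"gripper":50,"delta_pos":[0,0,0],"dr":[0,0,0]},{"gripper":50,"delta_pos":[0,0,0],"dr":[0,0,0]},{"gripper":50,"delta_pos":[0,0,0],"dr":[0,0,0]}]}}

```text
t: 10.2
ee_pos: [529.5, 6.3, 107.0]
orientation: [0.059, 1.57, -0.058]
ft_force: [-0.0, 0.8, -0.1]
width: 35.9
```

```bash
python3 arc.py;python3 go.py 464 -267 250 100
```

```text
r 136.6 ang 261.4
t 10.2 p [529.5   6.3 107. ] yaw 85.7 q1 -0.01 q6 -1.51 tilt -1.000 w 35.9 F [-0.   0.8 -0.1]
 target (464, -267, 250, 100.0) shift cm [-14.3  -27.74  -4.5 ] turn x -0.249
   shift in turned frame [-14.3  -25.77 -11.2 ]
```

Emit:
{"fn": "apply_moves", "kwargs": {"increments": [{"gripper":50,"delta_pos":[-2.5,0,0],"dr":[0,0,0]},{"gripper":50,"delta_pos":[-4,0,0],"dr":[0,0,0]},{"gripper":50,"delta_pos":[-4,0,0],"dr":[0,0,0]},{"gripper":50,"delta_pos":[-3.8,0,0],"dr":[0,0,0]},{"gripper":50,"delta_pos":[0,-3.96,-0.64],"dr":[0,0,0]}]}}

```text
t: 10.62
ee_pos: [525.8, -29.5, 257.3]
orientation: [0.055, 1.557, -0.053]
ft_force: [2.0, -0.2, 0.4]
width: 43.8
```

Emit:
{"fn": "apply_moves", "kwargs": {"increments": [{"gripper":50,"delta_pos":[0,-3.96,-0.64],"dr":[0,0,0]},{"gripper":50,"delta_pos":[0,-3.96,-0.64],"dr":[0,0,0]},{"gripper":50,"delta_pos":[0,-3.96,-0.64],"dr":[0,0,0]},{"gripper":50,"delta_pos":[0,-3.96,-0.64],"dr":[0,0,0]},{"gripper":50,"delta_pos":[0,-3.96,-0.64],"dr":[0,0,0]}]}}

```text
t: 11.03
ee_pos: [473.4, -229.3, 249.9]
orientation: [0.058, 1.57, -0.058]
ft_force: [0.9, -0.3, -0.4]
width: 43.9
```

Emit:
{"fn": "apply_moves", "kwargs": {"increments": [{"gripper":50,"delta_pos":[0,-3.96,-0.64],"dr":[0,0,0]},{"gripper":50,"delta_pos":[0,0,0],"dr":[-0.12,0,0]},{"gripper":50,"delta_pos":[0,0,0],"dr":[-0.12,0,0]},{"gripper":50,"delta_pos":[0,0,0],"dr":[0,0,0]},{"gripper":50,"delta_pos":[0,0,0],"dr":[0,0,0]}]}}

```text
t: 11.45
ee_pos: [464.9, -266.9, 249.6]
orientation: [-0.127, 1.567, 0.128]
ft_force: [-0.5, -0.3, 0.3]
width: 43.9
```

```bash
python3 go.py 464 -267 26 100; python3 w.py w3 24 70
```

```text
t 11.4 p [ 464.9 -266.9  249.6] yaw 99.3 q1 -0.54 q6 -2.28 tilt -1.000 w 43.9 F [-0.5 -0.3  0.3]
 target (464, -267, 26, 100.0) shift cm [ 2.236e+01 -1.000e-02 -8.000e-02] turn x -0.012
   shift in turned frame [ 2.236e+01 -1.000e-02 -8.000e-02]
cam [ 396. -279.  404.] axis [ 0.25  0.04 -0.97]
398 px 79 20 rect c [ 330. -495.] size [15. 51.] long ang 174 mean [ 327. -494.] z95 27.0 hsv [ 17. 137. 112.]
566 px 254 169 rect c [ 463. -272.] size [11. 80.] long ang 9 mean [ 462. -271.] z95 37.0 hsv [ 20. 200. 167.]
2382 px 477 231 rect c [489.  25.] size [ 19. 122.] long ang 153 mean [493.  20.] z95 68.0 hsv [65. 25. 41.]
1967 px 133 226 rect c [ 568. -419.] size [50. 76.] long ang 147 mean [ 563. -417.] z95 33.0 hsv [ 16. 148. 160.]
416 px 225 268 rect c [ 601. -288.] size [24. 37.] long ang 175 mean [ 599. -289.] z95 44.0 hsv [ 12. 167.  60.]
102 px 488 264 rect c [535.  55.] size [ 1. 48.] long ang 82 mean [535.  52.] z95 67.0 hsv [62. 22. 44.]
283 px 260 345 rect c [ 726. -220.] size [16. 65.] long ang 98 mean [ 722. -222.] z95 40.0 hsv [19. 36. 78.]
```

View pics/w3.png

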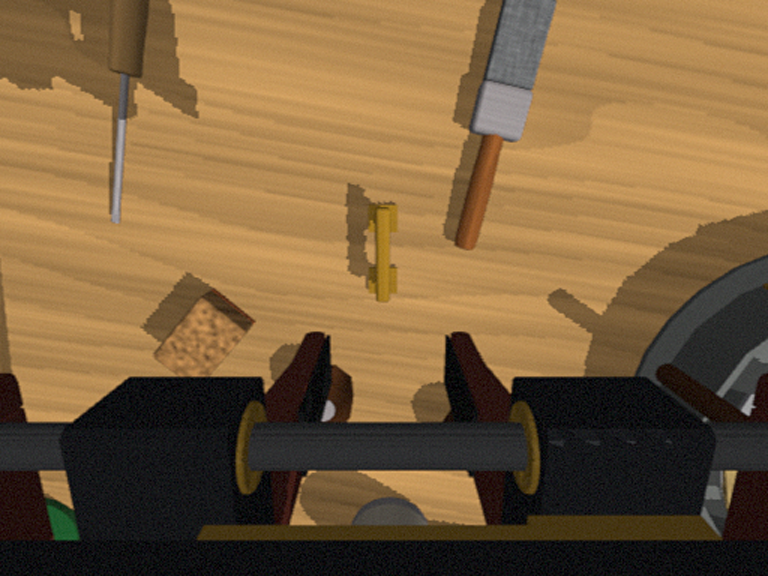

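Pull at px (383,252) in the wrist view, centre (463,-272), size 80x11, height 37, long axis at 9°, standing clear between brush and cork sander. Descending to grasp.

Emit:
{"fn": "apply_moves", "kwargs": {"increments": [{"gripper":50,"delta_pos":[3,-0.42,-0.26],"dr":[0,0,0]},{"gripper":50,"delta_pos":[4,0,0],"dr":[0,0,0]},{"gripper":50,"delta_pos":[4,0,0],"dr":[0,0,0]},{"gripper":50,"delta_pos":[4,0,0],"dr":[0,0,0]},{"gripper":50,"delta_pos":[3,0,0],"dr":[0,0,0]}]}}

```text
t: 11.92
ee_pos: [462.6, -270.3, 67.3]
orientation: [-0.128, 1.568, 0.13]
ft_force: [-0.5, -1.2, -0.7]
width: 44.0
```

Emit:
{"fn": "apply_moves", "kwargs": {"increments": [{"gripper":50,"delta_pos":[2.0,0,0],"dr":[0,0,0]},{"gripper":50,"delta_pos":[1.4,0,0],"dr":[0,0,0]},{"gripper":50,"delta_pos":[0.9,0,0],"dr":[0,0,0]},{"gripper":50,"delta_pos":[0,0,0],"dr":[0,0,0]},{"gripper":0,"delta_pos":[0,0,0],"dr":[0,0,0]}]}}

```text
t: 12.33
ee_pos: [463.7, -271.4, 26.9]
orientation: [-0.131, 1.567, 0.131]
ft_force: [-0.3, 0.6, 0.8]
width: 40.5
```

Emit:
{"fn": "apply_moves", "kwargs": {"increments": [{"gripper":0,"delta_pos":[0,0,0],"dr":[0,0,0]},{"gripper":0,"delta_pos":[0,0,0],"dr":[0,0,0]},{"gripper":0,"delta_pos":[0,0,0],"dr":[0,0,0]},{"gripper":0,"delta_pos":[0,0,0],"dr":[0,0,0]},{"gripper":0,"delta_pos":[0,0,0],"dr":[0,0,0]}]}}

```text
t: 12.75
ee_pos: [463.8, -272.0, 27.5]
orientation: [-0.132, 1.566, 0.131]
ft_force: [-0.7, 1.0, 4.7]
width: 11.8
```

Emit:
{"fn": "apply_moves", "kwargs": {"increments": [{"gripper":0,"delta_pos":[0,0,0],"dr":[0,0,0]},{"gripper":0,"delta_pos":[-1,0,0],"dr":[0,0,0]},{"gripper":0,"delta_pos":[-3,0,0],"dr":[0,0,0]},{"gripper":0,"delta_pos":[-4,0,0],"dr":[0,0,0]},{"gripper":0,"delta_pos":[-4,0,0],"dr":[0,0,0]}]}}

```text
t: 13.17
ee_pos: [462.3, -271.2, 147.7]
orientation: [-0.13, 1.569, 0.133]
ft_force: [1.1, -0.4, -1.1]
width: 11.8
```

Emit:
{"fn": "apply_moves", "kwargs": {"increments": [{"gripper":0,"delta_pos":[-3,0,0],"dr":[0,0,0]},{"gripper":0,"delta_pos":[0,0,0],"dr":[-0.105,0,0]},{"gripper":0,"delta_pos":[0,0,0],"dr":[-0.105,0,0]},{"gripper":0,"delta_pos":[0,0,0],"dr":[0,0,0]},{"gripper":0,"delta_pos":[0,0,0],"dr":[0,0,0]}]}}

```text
t: 13.58
ee_pos: [463.1, -271.6, 177.1]
orientation: [-0.293, 1.551, 0.294]
ft_force: [0.0, -0.1, -1.1]
width: 11.9
```

```bash
cat > win.py <<'E'
# win.py d lateral z yaw : target in window coordinates (d along window dir, lateral = ccw side)
import sys; from go import plan
import numpy as np
d,l,z,yaw=map(float,sys.argv[1:5]);a=np.radians(201.4)
plan(550+d*np.cos(a)-l*np.sin(a),141.3+d*np.sin(a)+l*np.cos(a),z,yaw)
E
python3 win.py 76 30 180 111.4
```

```text
t 13.6 p [ 463.1 -271.6  177.1] yaw 111.4 q1 -0.55 q6 -2.50 tilt -1.000 w 11.9 F [ 0.  -0.1 -1.1]
 target (490, 86, 180, 111.4) shift cm [-0.29 32.27 15.57] turn x 0.001
   shift in turned frame [-0.29 32.28 15.56]
```

Emit:
{"fn": "apply_moves", "kwargs": {"increments": [{"gripper":0,"delta_pos":[0,3.0,1.45],"dr":[0,0,0]},{"gripper":0,"delta_pos":[0,3.66,1.765],"dr":[0,0,0]},{"gripper":0,"delta_pos":[0,3.66,1.765],"dr":[0,0,0]},{"gripper":0,"delta_pos":[0,3.66,1.765],"dr":[0,0,0]},{"gripper":0,"delta_pos":[0,3.66,1.765],"dr":[0,0,0]}]}}

```text
t: 14.0
ee_pos: [476.9, -74.8, 176.4]
orientation: [-0.292, 1.552, 0.293]
ft_force: [1.1, 0.5, -1.6]
width: 11.5
```

Emit:
{"fn": "apply_moves", "kwargs": {"increments": [{"gripper":0,"delta_pos":[0,3.66,1.765],"dr":[0,0,0]},{"gripper":0,"delta_pos":[0,3.66,1.765],"dr":[0,0,0]},{"gripper":0,"delta_pos":[0,3.66,1.765],"dr":[0,0,0]},{"gripper":0,"delta_pos":[0,3.65,1.765],"dr":[0,0,0]},{"gripper":0,"delta_pos":[0,0,0],"dr":[0,0,0]}]}}

```text
t: 14.42
ee_pos: [489.5, 91.3, 176.6]
orientation: [-0.296, 1.55, 0.298]
ft_force: [-0.0, -0.9, -1.7]
width: 11.5
```

Emit:
{"fn": "apply_moves", "kwargs": {"increments": [{"gripper":0,"delta_pos":[0,0,0],"dr":[0,0,0]},{"gripper":0,"delta_pos":[0,0,0],"dr":[0,0,0]},{"gripper":0,"delta_pos":[0,0,0],"dr":[0,0,0]},{"gripper":0,"delta_pos":[0,0,0],"dr":[0,0,0]},{"gripper":0,"delta_pos":[0,0,0],"dr":[0,0,0]}]}}

```text
t: 14.83
ee_pos: [489.3, 84.3, 176.7]
orientation: [-0.294, 1.551, 0.294]
ft_force: [-0.8, -0.1, -0.4]
width: 11.7
```

```bash
python3 win.py 76 30 61 111.4;python3 w.py w4 118 150
```

```text
t 14.8 p [489.3  84.3 176.7] yaw 111.5 q1 0.15 q6 -1.80 tilt -1.000 w 11.7 F [-0.8 -0.1 -0.4]
 target (490, 86, 61, 111.4) shift cm [11.57  0.09  0.13] turn x 0.001
   shift in turned frame [11.57  0.09  0.13]
cam [425.  59. 331.] axis [ 0.24  0.09 -0.97]
780 px 460 221 rect c [441. 224.] size [19. 20.] long ang 129 mean [441. 222.] z95 129.0 hsv [ 12. 168. 100.]
684 px 138 226 rect c [531.   6.] size [19. 19.] long ang 155 mean [529.   6.] z95 129.0 hsv [ 12. 168.  99.]
```

View pics/w4.png

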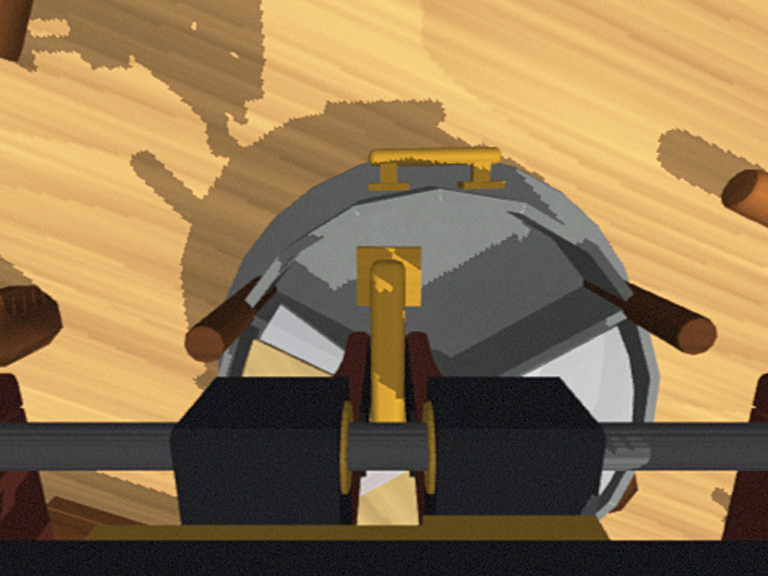

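Pull bin is under the window: brass sample at (435,160), posts either side at (205,340) and (695,333), held pull at (388,340). Lowering and releasing.

Emit:
{"fn": "apply_moves", "kwargs": {"increments": [{"gripper":0,"delta_pos":[2,0.09,0.13],"dr":[0,0,0]},{"gripper":0,"delta_pos":[3,0,0],"dr":[0,0,0]},{"gripper":0,"delta_pos":[2.5,0,0],"dr":[0,0,0]},{"gripper":0,"delta_pos":[2,0,0],"dr":[0,0,0]},{"gripper":0,"delta_pos":[1.2,0,0],"dr":[0,0,0]}]}}

```text
t: 15.3
ee_pos: [489.2, 86.0, 67.8]
orientation: [-0.295, 1.553, 0.295]
ft_force: [0.3, -0.5, -1.4]
width: 11.8
```

Emit:
{"fn": "apply_moves", "kwargs": {"increments": [{"gripper":0,"delta_pos":[0.8,0,0],"dr":[0,0,0]},{"gripper":0,"delta_pos":[0,0,0],"dr":[0,0,0]},{"gripper":0,"delta_pos":[0,0,0],"dr":[0,0,0]},{"gripper":35,"delta_pos":[0,0,0],"dr":[0,0,0]},{"gripper":35,"delta_pos":[0,0,0],"dr":[0,0,0]}]}}

```text
t: 15.72
ee_pos: [491.1, 87.0, 62.8]
orientation: [-0.296, 1.548, 0.296]
ft_force: [0.3, 0.4, 0.9]
width: 21.7
```

Emit:
{"fn": "apply_moves", "kwargs": {"increments": [{"gripper":35,"delta_pos":[0,0,0],"dr":[0,0,0]},{"gripper":35,"delta_pos":[0,0,0],"dr":[0,0,0]},{"gripper":35,"delta_pos":[-1,0,0],"dr":[0,0,0]},{"gripper":35,"delta_pos":[-3,0,0],"dr":[0,0,0]},{"gripper":35,"delta_pos":[-4,0,0],"dr":[0,0,0]}]}}

```text
t: 16.13
ee_pos: [488.1, 86.6, 141.2]
orientation: [-0.296, 1.556, 0.296]
ft_force: [0.2, 0.5, 0.9]
width: 30.9
```

Emit:
{"fn": "apply_moves", "kwargs": {"increments": [{"gripper":50,"delta_pos":[-4,0,0],"dr":[0,0,0]},{"gripper":50,"delta_pos":[-4,0,0],"dr":[0,0,0]},{"gripper":50,"delta_pos":[-3,0,0],"dr":[0,0,0]},{"gripper":50,"delta_pos":[0,0,0],"dr":[0,0,0]},{"gripper":50,"delta_pos":[0,0,0],"dr":[0,0,0]}]}}

```text
t: 16.55
ee_pos: [491.2, 87.1, 254.4]
orientation: [-0.296, 1.545, 0.296]
ft_force: [-0.8, -0.2, -0.7]
width: 43.6
```

```bash
python3 go.py 481 445 250 97;python3 w.py w5 45 70
```

```text
t 16.6 p [491.2  87.1 254.4] yaw 111.6 q1 0.15 q6 -1.80 tilt -1.000 w 43.6 F [-0.8 -0.2 -0.7]
 target (481, 445, 250, 97.0) shift cm [ 0.46 33.65 12.23] turn x 0.255
   shift in turned frame [ 0.46 35.64  3.35]
cam [426.  61. 408.] axis [ 0.24  0.1  -0.97]
942 px 282 107 rect c [411.  85.] size [23. 79.] long ang 113 mean [410.  84.] z95 60.0 hsv [ 20. 195. 136.]
1506 px 478 135 rect c [353. 318.] size [24. 99.] long ang 88 mean [354. 312.] z95 52.0 hsv [ 13. 180. 165.]
651 px 258 171 rect c [490.  87.] size [12. 80.] long ang 21 mean [489.  86.] z95 55.0 hsv [ 20. 197. 197.]
1150 px 319 201 rect c [494. 149.] size [ 55. 166.] long ang 139 mean [495. 168.] z95 69.0 hsv [70. 15. 54.]
369 px 385 216 rect c [485. 253.] size [ 8. 83.] long ang 31 mean [483. 252.] z95 69.0 hsv [75. 17. 46.]
234 px 178 222 rect c [585.  19.] size [ 8. 83.] long ang 16 mean [584.  18.] z95 69.0 hsv [70. 24. 48.]
```

View pics/w5.png

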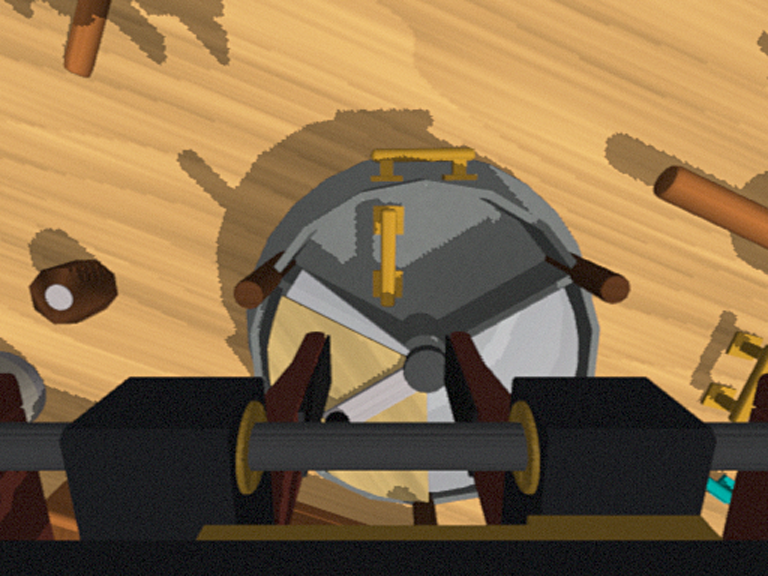

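Pull 0 stands upright in the pull bin at (388,255), measured (490,87). Next, the second pull.

Emit:
{"fn": "apply_moves", "kwargs": {"increments": [{"gripper":50,"delta_pos":[0,3.74,1.36],"dr":[0,0,0]},{"gripper":50,"delta_pos":[0,3.74,1.36],"dr":[0,0,0]},{"gripper":50,"delta_pos":[0,3.74,1.36],"dr":[0,0,0]},{"gripper":50,"delta_pos":[0,3.74,1.36],"dr":[0,0,0]},{"gripper":50,"delta_pos":[0,3.74,1.36],"dr":[0,0,0]}]}}

```text
t: 17.02
ee_pos: [483.1, 287.0, 249.8]
orientation: [-0.297, 1.554, 0.295]
ft_force: [1.5, -0.4, 0.6]
width: 43.7
```

Emit:
{"fn": "apply_moves", "kwargs": {"increments": [{"gripper":50,"delta_pos":[0,3.74,1.36],"dr":[0,0,0]},{"gripper":50,"delta_pos":[0,3.74,1.36],"dr":[0,0,0]},{"gripper":50,"delta_pos":[0,3.74,1.36],"dr":[0,0,0]},{"gripper":50,"delta_pos":[0,3.74,1.36],"dr":[0,0,0]},{"gripper":50,"delta_pos":[0,0,0],"dr":[0.085,0,0]}]}}

```text
t: 17.43
ee_pos: [478.4, 450.5, 249.1]
orientation: [-0.232, 1.56, 0.233]
ft_force: [-0.9, -0.6, 0.2]
width: 43.9
```

Emit:
{"fn": "apply_moves", "kwargs": {"increments": [{"gripper":50,"delta_pos":[0,0,0],"dr":[0.085,0,0]},{"gripper":50,"delta_pos":[0,0,0],"dr":[0.085,0,0]},{"gripper":50,"delta_pos":[0,0,0],"dr":[0,0,0]},{"gripper":50,"delta_pos":[0,0,0],"dr":[0,0,0]},{"gripper":50,"delta_pos":[0,0,0],"dr":[0,0,0]}]}}

```text
t: 17.85
ee_pos: [479.6, 444.4, 250.5]
orientation: [-0.099, 1.57, 0.097]
ft_force: [0.1, 0.5, 0.2]
width: 43.6
```

```bash
python3 w.py w6 24 60; python3 go.py 481 445 26 97
```

```text
cam [411. 436. 405.] axis [ 0.25  0.03 -0.97]
318 px 308 36 rect c [324. 479.] size [  9. 117.] long ang 89 mean [325. 479.] z95 60.0 hsv [ 17. 135. 129.]
3644 px 180 51 rect c [354. 344.] size [ 28. 148.] long ang 88 mean [355. 344.] z95 52.0 hsv [ 13. 180. 138.]
888 px 447 108 rect c [377. 659.] size [13. 79.] long ang 22 mean [376. 657.] z95 38.0 hsv [ 89. 255. 149.]
2495 px 98 158 rect c [477. 237.] size [ 55. 234.] long ang 44 mean [486. 252.] z95 59.0 hsv [45. 16. 67.]
885 px 296 102 rect c [391. 477.] size [ 14. 119.] long ang 85 mean [391. 476.] z95 59.0 hsv [ 17. 136. 149.]
168 px 62 140 rect c [469. 207.] size [ 2. 34.] long ang 143 mean [469. 207.] z95 58.0 hsv [60. 11. 79.]
617 px 258 170 rect c [479. 444.] size [12. 79.] long ang 7 mean [477. 444.] z95 37.0 hsv [ 20. 198. 188.]
957 px 361 208 rect c [513. 580.] size [ 41. 112.] long ang 156 mean [509. 580.] z95 58.0 hsv [ 74. 136.  41.]
1438 px 428 221 rect c [514. 667.] size [ 31. 100.] long ang 163 mean [514. 668.] z95 58.0 hsv [ 75. 122.  42.]
560 px 470 229 rect c [525. 724.] size [ 13. 109.] long ang 180 mean [519. 725.] z95 43.0 hsv [ 13.  12. 166.]
481 px 274 254 rect c [589. 481.] size [12. 72.] long ang 77 mean [588. 479.] z95 37.0 hsv [ 89. 255. 147.]
283 px 42 350 rect c [780. 164.] size [ 3. 46.] long ang 89 mean [780. 164.] z95 52.0 hsv [ 13. 179.  73.]
347 px 267 346 rect c [740. 506.] size [ 12. 112.] long ang 95 mean [740. 491.] z95 37.0 hsv [ 13. 174.  39.]
t 17.9 p [479.8 444.5 250.9] yaw 97.1 q1 0.73 q6 -0.97 tilt -1.000 w 44.1 F [ 0.2 -0.2  0.6]
 target (481, 445, 26, 97.0) shift cm [22.49  0.06  0.16] turn x 0.002
   shift in turned frame [22.49  0.06  0.16]
```

Emit:
{"fn": "apply_moves", "kwargs": {"increments": [{"gripper":50,"delta_pos":[3,0,-0.05],"dr":[0,0,0]},{"gripper":50,"delta_pos":[4,0,0],"dr":[0,0,0]},{"gripper":50,"delta_pos":[4,0,0],"dr":[0,0,0]},{"gripper":50,"delta_pos":[4,0,0],"dr":[0,0,0]},{"gripper":50,"delta_pos":[3,0,0],"dr":[0,0,0]}]}}

```text
t: 18.32
ee_pos: [478.5, 443.6, 68.7]
orientation: [-0.098, 1.571, 0.096]
ft_force: [-1.0, -0.1, -0.6]
width: 43.6
```

Emit:
{"fn": "apply_moves", "kwargs": {"increments": [{"gripper":50,"delta_pos":[2.0,0,0],"dr":[0,0,0]},{"gripper":50,"delta_pos":[1.5,0,0],"dr":[0,0,0]},{"gripper":50,"delta_pos":[0.9,0,0],"dr":[0,0,0]},{"gripper":50,"delta_pos":[0,0,0],"dr":[0,0,0]},{"gripper":0,"delta_pos":[0,0,0],"dr":[0,0,0]}]}}

```text
t: 18.73
ee_pos: [480.0, 445.1, 28.3]
orientation: [-0.096, 1.568, 0.096]
ft_force: [-0.6, -0.0, 1.7]
width: 40.3
```

Emit:
{"fn": "apply_moves", "kwargs": {"increments": [{"gripper":0,"delta_pos":[0,0,0],"dr":[0,0,0]},{"gripper":0,"delta_pos":[0,0,0],"dr":[0,0,0]},{"gripper":0,"delta_pos":[0,0,0],"dr":[0,0,0]},{"gripper":0,"delta_pos":[0,0,0],"dr":[0,0,0]},{"gripper":0,"delta_pos":[0,0,0],"dr":[0,0,0]}]}}

```text
t: 19.15
ee_pos: [479.9, 445.1, 28.6]
orientation: [-0.096, 1.568, 0.097]
ft_force: [-1.0, -1.5, 4.4]
width: 11.5
```

Emit:
{"fn": "apply_moves", "kwargs": {"increments": [{"gripper":0,"delta_pos":[0,0,0],"dr":[0,0,0]},{"gripper":0,"delta_pos":[-1,0,0],"dr":[0,0,0]},{"gripper":0,"delta_pos":[-3,0,0],"dr":[0,0,0]},{"gripper":0,"delta_pos":[-4,0,0],"dr":[0,0,0]},{"gripper":0,"delta_pos":[-4,0,0],"dr":[0,0,0]}]}}

```text
t: 19.57
ee_pos: [478.5, 444.0, 148.2]
orientation: [-0.098, 1.571, 0.094]
ft_force: [1.1, 0.8, -2.1]
width: 11.6
```

Emit:
{"fn": "apply_moves", "kwargs": {"increments": [{"gripper":0,"delta_pos":[-3,0,0],"dr":[0,0,0]},{"gripper":0,"delta_pos":[0,0,0],"dr":[-0.085,0,0]},{"gripper":0,"delta_pos":[0,0,0],"dr":[-0.085,0,0]},{"gripper":0,"delta_pos":[0,0,0],"dr":[-0.08,0,0]},{"gripper":0,"delta_pos":[0,0,0],"dr":[0,0,0]}]}}

```text
t: 19.98
ee_pos: [479.2, 444.7, 178.3]
orientation: [-0.294, 1.551, 0.294]
ft_force: [-0.5, 0.5, -1.4]
width: 11.7
```

```bash
python3 win.py 76 -30 180 111.4
```

```text
t 20.0 p [479.2 444.7 178.3] yaw 111.5 q1 0.73 q6 -1.22 tilt -1.000 w 11.7 F [-0.5  0.5 -1.4]
 target (468, 142, 180, 111.4) shift cm [ -0.17 -27.81 -12.12] turn x 0.002
   shift in turned frame [ -0.17 -27.83 -12.08]
```

Emit:
{"fn": "apply_moves", "kwargs": {"increments": [{"gripper":0,"delta_pos":[0,-3.47,-1.51],"dr":[0,0,0]},{"gripper":0,"delta_pos":[0,-3.47,-1.51],"dr":[0,0,0]},{"gripper":0,"delta_pos":[0,-3.47,-1.51],"dr":[0,0,0]},{"gripper":0,"delta_pos":[0,-3.47,-1.51],"dr":[0,0,0]},{"gripper":0,"delta_pos":[0,-3.47,-1.51],"dr":[0,0,0]}]}}

```text
t: 20.4
ee_pos: [471.5, 254.1, 177.7]
orientation: [-0.29, 1.552, 0.29]
ft_force: [0.7, -0.7, -1.0]
width: 11.5
```

Emit:
{"fn": "apply_moves", "kwargs": {"increments": [{"gripper":0,"delta_pos":[0,-3.47,-1.51],"dr":[0,0,0]},{"gripper":0,"delta_pos":[0,-3.47,-1.51],"dr":[0,0,0]},{"gripper":0,"delta_pos":[0,-3.5,-1.52],"dr":[0,0,0]},{"gripper":0,"delta_pos":[0,0,0],"dr":[0,0,0]},{"gripper":0,"delta_pos":[0,0,0],"dr":[0,0,0]}]}}

```text
t: 20.82
ee_pos: [467.7, 140.3, 177.9]
orientation: [-0.287, 1.552, 0.287]
ft_force: [0.2, 0.5, -1.6]
width: 11.9
```

Emit:
{"fn": "apply_moves", "kwargs": {"increments": [{"gripper":0,"delta_pos":[0,0,0],"dr":[0,0,0]},{"gripper":0,"delta_pos":[0,0,0],"dr":[0,0,0]},{"gripper":0,"delta_pos":[0,0,0],"dr":[0,0,0]},{"gripper":0,"delta_pos":[0,0,0],"dr":[0,0,0]},{"gripper":0,"delta_pos":[0,0,0],"dr":[0,0,0]}]}}

```text
t: 21.23
ee_pos: [467.9, 142.8, 177.7]
orientation: [-0.293, 1.551, 0.293]
ft_force: [0.7, 0.1, -2.3]
width: 11.6
```

```bash
python3 win.py 76 -30 61 111.4; python3 w.py w7 153 200
```

```text
t 21.2 p [467.9 142.8 177.7] yaw 111.4 q1 0.27 q6 -1.67 tilt -1.000 w 11.6 F [ 0.7  0.1 -2.3]
 target (468, 142, 61, 111.4) shift cm [ 1.167e+01 -1.400e-01 -1.000e-02] turn x -0.0
   shift in turned frame [ 1.167e+01 -1.400e-01 -1.000e-02]
cam [403. 117. 332.] axis [ 0.24  0.09 -0.97]
4085 px 257 218 rect c [466. 141.] size [30. 78.] long ang 18 mean [453. 136.] z95 194.0 hsv [ 20. 192. 133.]
```

Emit:
{"fn": "apply_moves", "kwargs": {"increments": [{"gripper":0,"delta_pos":[2,-0.1,0],"dr":[0,0,0]},{"gripper":0,"delta_pos":[3,0,0],"dr":[0,0,0]},{"gripper":0,"delta_pos":[2.5,0,0],"dr":[0,0,0]},{"gripper":0,"delta_pos":[2,0,0],"dr":[0,0,0]},{"gripper":0,"delta_pos":[1.2,0,0],"dr":[0,0,0]}]}}

```text
t: 21.7
ee_pos: [467.2, 141.1, 68.7]
orientation: [-0.293, 1.554, 0.292]
ft_force: [0.5, -0.6, -1.6]
width: 11.7
```

Emit:
{"fn": "apply_moves", "kwargs": {"increments": [{"gripper":0,"delta_pos":[0.9,0,0],"dr":[0,0,0]},{"gripper":0,"delta_pos":[0,0,0],"dr":[0,0,0]},{"gripper":0,"delta_pos":[0,0,0],"dr":[0,0,0]},{"gripper":35,"delta_pos":[0,0,0],"dr":[0,0,0]},{"gripper":35,"delta_pos":[0,0,0],"dr":[0,0,0]}]}}

```text
t: 22.12
ee_pos: [469.3, 141.4, 62.9]
orientation: [-0.292, 1.549, 0.292]
ft_force: [0.5, -0.6, 0.3]
width: 21.6
```

Emit:
{"fn": "apply_moves", "kwargs": {"increments": [{"gripper":35,"delta_pos":[0,0,0],"dr":[0,0,0]},{"gripper":35,"delta_pos":[0,0,0],"dr":[0,0,0]},{"gripper":35,"delta_pos":[-1,0,0],"dr":[0,0,0]},{"gripper":35,"delta_pos":[-3,0,0],"dr":[0,0,0]},{"gripper":35,"delta_pos":[-4,0,0],"dr":[0,0,0]}]}}

```text
t: 22.53
ee_pos: [466.4, 140.6, 141.3]
orientation: [-0.293, 1.556, 0.292]
ft_force: [0.7, -0.0, 1.0]
width: 30.6
```

Emit:
{"fn": "apply_moves", "kwargs": {"increments": [{"gripper":50,"delta_pos":[-4,0,0],"dr":[0,0,0]},{"gripper":50,"delta_pos":[-4,0,0],"dr":[0,0,0]},{"gripper":50,"delta_pos":[-3,0,0],"dr":[0,0,0]},{"gripper":50,"delta_pos":[0,0,0],"dr":[0,0,0]},{"gripper":50,"delta_pos":[0,0,0],"dr":[0,0,0]}]}}

```text
t: 22.95
ee_pos: [469.3, 141.4, 254.4]
orientation: [-0.291, 1.546, 0.292]
ft_force: [-0.1, -0.4, -0.1]
width: 43.9
```

```bash
python3 go.py 442 224 107 -35;python3 w.py w8 45 62;python3 w.py w8 118 135
```

```text
t 22.9 p [469.3 141.4 254.4] yaw 111.3 q1 0.27 q6 -1.67 tilt -1.000 w 43.9 F [-0.1 -0.4 -0.1]
 target (442, 224, 107, -35.0) shift cm [14.74  8.7   0.39] turn x -0.588
   shift in turned frame [14.74  7.03  5.14]
cam [404. 115. 408.] axis [ 0.24  0.09 -0.97]
951 px 230 107 rect c [412.  85.] size [24. 80.] long ang 112 mean [410.  84.] z95 60.0 hsv [ 20. 195. 134.]
2925 px 458 151 rect c [355. 363.] size [ 51. 188.] long ang 79 mean [358. 354.] z95 57.0 hsv [ 13. 179. 157.]
628 px 258 170 rect c [468. 141.] size [11. 80.] long ang 21 mean [466. 140.] z95 55.0 hsv [ 20. 197. 191.]
665 px 210 171 rect c [490.  87.] size [12. 78.] long ang 21 mean [488.  87.] z95 55.0 hsv [ 20. 197. 195.]
122 px 149 170 rect c [508.  19.] size [ 8. 46.] long ang 171 mean [513.  18.] z95 61.0 hsv [60. 13. 50.]
730 px 248 206 rect c [508. 144.] size [ 49. 191.] long ang 120 mean [512. 145.] z95 61.0 hsv [70. 15. 55.]
216 px 337 227 rect c [492. 255.] size [ 9. 88.] long ang 27 mean [498. 259.] z95 62.0 hsv [70. 17. 46.]
210 px 37 325 rect c [780. -68.] size [ 4. 40.] long ang 90 mean [780. -67.] z95 61.0 hsv [ 13. 174.  76.]
cam [403. 115. 407.] axis [ 0.24  0.09 -0.97]
372 px 348 193 rect c [441. 224.] size [19. 19.] long ang 28 mean [440. 223.] z95 129.0 hsv [ 12. 169.  92.]
406 px 106 197 rect c [531.   6.] size [19. 20.] long ang 63 mean [529.   7.] z95 129.0 hsv [ 12. 170.  88.]
```

View pics/w8.png

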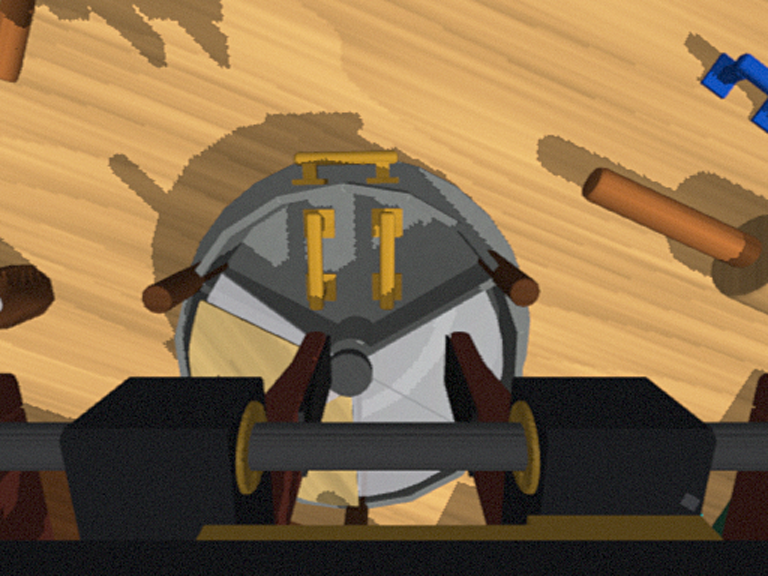

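Both pulls stand upright in the pull bin, at (317,258) and (388,258). Post C is at (525,290), measured (441,224). Next I grip it and turn the carousel 120° for the feet.

Emit:
{"fn": "apply_moves", "kwargs": {"increments": [{"gripper":50,"delta_pos":[0,2.9,0.15],"dr":[0,0,0]},{"gripper":50,"delta_pos":[0,2.9,0.15],"dr":[0,0,0]},{"gripper":50,"delta_pos":[0,2.9,0.15],"dr":[0,0,0]},{"gripper":50,"delta_pos":[0,0,0],"dr":[0.123,0,0]},{"gripper":50,"delta_pos":[0,0,0],"dr":[0.123,0,0]}]}}

```text
t: 23.47
ee_pos: [439.2, 224.6, 249.7]
orientation: [-0.098, 1.573, 0.096]
ft_force: [-0.3, -0.8, -0.6]
width: 43.9
```

Emit:
{"fn": "apply_moves", "kwargs": {"increments": [{"gripper":50,"delta_pos":[0,0,0],"dr":[0.123,0,0]},{"gripper":50,"delta_pos":[0,0,0],"dr":[0.123,0,0]},{"gripper":50,"delta_pos":[0,0,0],"dr":[0.123,0,0]},{"gripper":50,"delta_pos":[0,0,0],"dr":[0.123,0,0]},{"gripper":50,"delta_pos":[0,0,0],"dr":[0.123,0,0]}]}}

```text
t: 23.88
ee_pos: [439.7, 223.2, 249.7]
orientation: [0.386, 1.539, -0.39]
ft_force: [0.2, -0.4, 1.1]
width: 44.3
```

Emit:
{"fn": "apply_moves", "kwargs": {"increments": [{"gripper":50,"delta_pos":[0,0,0],"dr":[0.123,0,0]},{"gripper":50,"delta_pos":[0,0,0],"dr":[0.123,0,0]},{"gripper":50,"delta_pos":[0,0,0],"dr":[0.123,0,0]},{"gripper":50,"delta_pos":[0,0,0],"dr":[0.123,0,0]},{"gripper":50,"delta_pos":[0,0,0],"dr":[0.123,0,0]}]}}

```text
t: 24.3
ee_pos: [439.7, 223.2, 249.7]
orientation: [0.861, 1.395, -0.867]
ft_force: [-0.1, 0.9, 0.6]
width: 43.9
```

Emit:
{"fn": "apply_moves", "kwargs": {"increments": [{"gripper":50,"delta_pos":[0,0,0],"dr":[0.123,0,0]},{"gripper":50,"delta_pos":[0,0,0],"dr":[0.123,0,0]},{"gripper":50,"delta_pos":[0,0,0],"dr":[0.123,0,0]},{"gripper":50,"delta_pos":[0,0,0],"dr":[0.123,0,0]},{"gripper":50,"delta_pos":[0,0,0],"dr":[0.123,0,0]}]}}

```text
t: 24.72
ee_pos: [439.7, 223.2, 249.7]
orientation: [1.318, 1.133, -1.326]
ft_force: [0.4, 0.3, -0.3]
width: 43.8
```

Emit:
{"fn": "apply_moves", "kwargs": {"increments": [{"gripper":50,"delta_pos":[2,0,0],"dr":[0.123,0,0]},{"gripper":50,"delta_pos":[3,0,0],"dr":[0.123,0,0]},{"gripper":50,"delta_pos":[3,0,0],"dr":[0.123,0,0]},{"gripper":50,"delta_pos":[0,0,0],"dr":[0,0,0]},{"gripper":50,"delta_pos":[0,0,0],"dr":[0,0,0]}]}}

```text
t: 25.13
ee_pos: [439.0, 222.8, 169.6]
orientation: [1.57, 0.922, -1.583]
ft_force: [0.5, 0.0, 0.6]
width: 44.0
```

```bash
python3 go.py 441.5 224 107; python3 w.py w9 118 135
```

```text
t 25.1 p [439.  222.8 169.6] yaw -29.4 q1 0.45 q6 0.96 tilt -1.000 w 44.0 F [0.5 0.  0.6]
 target (442, 224, 107, None) shift cm [ 6.26  0.19 -0.26] turn x 0
   shift in turned frame [ 6.26  0.19 -0.26]
cam [475. 284. 324.] axis [-0.13 -0.23 -0.97]
678 px 259 213 rect c [441. 225.] size [19. 19.] long ang 7 mean [442. 226.] z95 129.0 hsv [ 12. 174.  78.]
```

Emit:
{"fn": "apply_moves", "kwargs": {"increments": [{"gripper":50,"delta_pos":[2.5,0.17,-0.25],"dr":[0,0,0]},{"gripper":50,"delta_pos":[2.5,0,0],"dr":[0,0,0]},{"gripper":50,"delta_pos":[1.25,0,0],"dr":[0,0,0]},{"gripper":50,"delta_pos":[0,0,0],"dr":[0,0,0]},{"gripper":0,"delta_pos":[0,0,0],"dr":[0,0,0]}]}}

```text
t: 25.6
ee_pos: [444.2, 225.4, 110.2]
orientation: [1.578, 0.92, -1.577]
ft_force: [0.1, 0.1, -0.4]
width: 40.3
```

Emit:
{"fn": "apply_moves", "kwargs": {"increments": [{"gripper":0,"delta_pos":[0,0,0],"dr":[0,0,0]},{"gripper":0,"delta_pos":[0,0,0],"dr":[0,0,0]},{"gripper":0,"delta_pos":[0,0,0],"dr":[0,0,0]},{"gripper":0,"delta_pos":[0,0,0],"dr":[0,0,0]},{"gripper":0,"delta_pos":[0,0,0],"dr":[0,0,0]}]}}

```text
t: 26.02
ee_pos: [441.6, 226.4, 110.7]
orientation: [1.579, 0.921, -1.582]
ft_force: [-12.9, 8.8, 12.0]
width: 19.3
```

Emit:
{"fn": "apply_moves", "kwargs": {"increments": [{"gripper":0,"delta_pos":[0,-0.135,1.577],"dr":[-0.1156,0,0]},{"gripper":0,"delta_pos":[0,-0.135,1.577],"dr":[-0.1156,0,0]},{"gripper":0,"delta_pos":[0,-0.135,1.577],"dr":[-0.1156,0,0]},{"gripper":0,"delta_pos":[0,-0.135,1.577],"dr":[-0.1156,0,0]},{"gripper":0,"delta_pos":[0,-0.135,1.577],"dr":[-0.1156,0,0]}]}}

```text
t: 26.43
ee_pos: [412.4, 152.1, 110.7]
orientation: [1.158, 1.244, -1.162]
ft_force: [-10.4, 1.9, 17.0]
width: 19.4
```

```bash
python3 arc.py
```

```text
r 138.0 ang 175.5
```

Emit:
{"fn": "apply_moves", "kwargs": {"increments": [{"gripper":0,"delta_pos":[0,-0.135,1.577],"dr":[-0.1156,0,0]},{"gripper":0,"delta_pos":[0,-0.135,1.577],"dr":[-0.1156,0,0]},{"gripper":0,"delta_pos":[0,-0.135,1.577],"dr":[-0.1156,0,0]},{"gripper":0,"delta_pos":[0,-0.135,1.577],"dr":[-0.1156,0,0]},{"gripper":0,"delta_pos":[0,-0.135,1.577],"dr":[-0.1156,0,0]}]}}

```text
t: 26.85
ee_pos: [429.1, 74.8, 110.7]
orientation: [0.72, 1.451, -0.724]
ft_force: [-7.3, -1.5, 14.6]
width: 19.6
```

Emit:
{"fn": "apply_moves", "kwargs": {"increments": [{"gripper":0,"delta_pos":[0,-0.135,1.577],"dr":[-0.1156,0,0]},{"gripper":0,"delta_pos":[0,-0.135,1.577],"dr":[-0.1156,0,0]},{"gripper":0,"delta_pos":[0,-0.135,1.577],"dr":[-0.1156,0,0]},{"gripper":0,"delta_pos":[0,-0.135,1.577],"dr":[-0.1156,0,0]},{"gripper":0,"delta_pos":[0,-0.135,1.577],"dr":[-0.1156,0,0]}]}}

```text
t: 27.27
ee_pos: [486.0, 19.4, 110.7]
orientation: [0.272, 1.554, -0.273]
ft_force: [-3.1, 2.2, 7.1]
width: 19.1
```

Emit:
{"fn": "apply_moves", "kwargs": {"increments": [{"gripper":0,"delta_pos":[0,-0.135,1.577],"dr":[-0.1156,0,0]},{"gripper":0,"delta_pos":[0,-0.135,1.577],"dr":[-0.1156,0,0]},{"gripper":0,"delta_pos":[0,-0.135,1.577],"dr":[-0.1156,0,0]},{"gripper":0,"delta_pos":[0,0,0],"dr":[0,0,0]},{"gripper":0,"delta_pos":[0,0,0],"dr":[0,0,0]}]}}

```text
t: 27.68
ee_pos: [532.9, 5.1, 110.8]
orientation: [0.007, 1.567, -0.008]
ft_force: [0.8, -4.4, 7.9]
width: 19.1
```

```bash
python3 arc.py
```

```text
r 137.3 ang 262.8
```

Emit:
{"fn": "apply_moves", "kwargs": {"increments": [{"gripper":50,"delta_pos":[0,0,0],"dr":[0,0,0]},{"gripper":50,"delta_pos":[0,0,0],"dr":[0,0,0]},{"gripper":50,"delta_pos":[0,0,0],"dr":[0,0,0]},{"gripper":50,"delta_pos":[0,0,0],"dr":[0,0,0]},{"gripper":50,"delta_pos":[-1.5,0,0],"dr":[0,0,0]}]}}

```text
t: 28.1
ee_pos: [529.2, 5.9, 122.4]
orientation: [0.006, 1.575, -0.006]
ft_force: [0.1, 0.3, -0.1]
width: 43.4
```

Emit:
{"fn": "apply_moves", "kwargs": {"increments": [{"gripper":80,"delta_pos":[-4,0,0],"dr":[0,0,0]},{"gripper":90,"delta_pos":[-4,0,0],"dr":[0,0,0]},{"gripper":100,"delta_pos":[-4,0,0],"dr":[0,0,0]},{"gripper":100,"delta_pos":[0,0,0],"dr":[0,0,0]},{"gripper":100,"delta_pos":[0,0,0],"dr":[0,0,0]}]}}

```text
t: 28.52
ee_pos: [532.5, 5.8, 246.7]
orientation: [0.006, 1.565, -0.006]
ft_force: [-0.8, 0.2, 0.1]
width: 73.8
```

```bash
python3 go.py 625 -153 250 20; python3 w.py w10 118 135; python3 w.py w10 28 47
```

```text
t 28.5 p [532.5   5.8 246.7] yaw 89.6 q1 -0.01 q6 -1.57 tilt -1.000 w 73.8 F [-0.8  0.2  0.1]
 target (625, -153, 250, 20.0) shift cm [ -0.28 -15.81   9.37] turn x 1.214
   shift in turned frame [-0.28  3.26 18.08]
cam [462.   6. 401.] axis [ 0.26 -0.   -0.97]
447 px 501 83 rect c [440. 217.] size [13. 19.] long ang 9 mean [440. 216.] z95 129.0 hsv [ 12. 169.  80.]
362 px 257 192 rect c [535.   5.] size [19. 19.] long ang 43 mean [534.   5.] z95 129.0 hsv [ 12. 172.  87.]
cam [461.   6. 399.] axis [ 0.26 -0.   -0.97]
289 px 503 10 rect c [357. 272.] size [12. 25.] long ang 29 mean [357. 270.] z95 46.0 hsv [ 13. 177.  62.]
1167 px 401 126 rect c [488. 155.] size [ 91. 137.] long ang 164 mean [478. 174.] z95 46.0 hsv [70. 16. 49.]
1395 px 21 232 rect c [ 607. -302.] size [49. 49.] long ang 152 mean [ 605. -298.] z95 44.0 hsv [ 12. 166.  74.]
99 px 276 235 rect c [610.  27.] size [ 4. 61.] long ang 29 mean [613.  28.] z95 46.0 hsv [60. 17. 50.]
1186 px 132 243 rect c [ 623. -159.] size [47. 49.] long ang 115 mean [ 621. -157.] z95 44.0 hsv [ 12. 163.  74.]
1826 px 274 344 rect c [781.  27.] size [  4. 270.] long ang 90 mean [780.  27.] z95 46.0 hsv [ 13. 178.  76.]
```

View pics/w10.png

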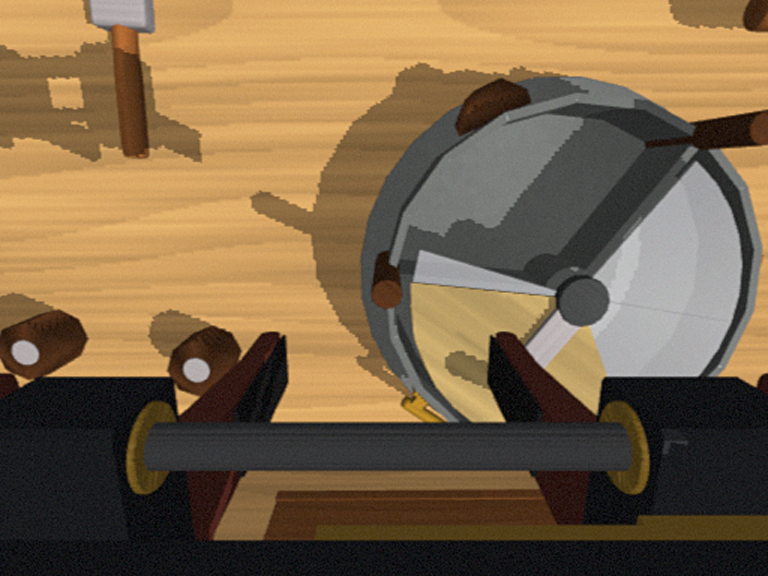

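Foot bin is under the window (octagon sample at (493,105)), posts at (387,290) and (730,130), feet at lower left (45,343) and (205,358). Next I go to the nearer foot at (623,-158).

Emit:
{"fn": "apply_moves", "kwargs": {"increments": [{"gripper":100,"delta_pos":[0,-3.26,1.83],"dr":[0,0,0]},{"gripper":100,"delta_pos":[0,-3.26,1.83],"dr":[0,0,0]},{"gripper":100,"delta_pos":[0,-3.26,1.83],"dr":[0,0,0]},{"gripper":100,"delta_pos":[0,-3.26,1.83],"dr":[0,0,0]},{"gripper":100,"delta_pos":[0,-3.26,1.83],"dr":[0,0,0]}]}}

```text
t: 29.03
ee_pos: [621.1, -159.2, 241.6]
orientation: [0.007, 1.575, -0.005]
ft_force: [0.1, 0.7, -0.4]
width: 87.8
```

Emit:
{"fn": "apply_moves", "kwargs": {"increments": [{"gripper":100,"delta_pos":[0,0,0],"dr":[0.112,0,0]},{"gripper":100,"delta_pos":[0,0,0],"dr":[0.112,0,0]},{"gripper":100,"delta_pos":[0,0,0],"dr":[0.112,0,0]},{"gripper":100,"delta_pos":[0,0,0],"dr":[0.112,0,0]},{"gripper":100,"delta_pos":[0,0,0],"dr":[0.112,0,0]}]}}

```text
t: 29.45
ee_pos: [620.4, -157.8, 241.3]
orientation: [0.449, 1.529, -0.449]
ft_force: [0.6, -0.2, -1.0]
width: 88.0
```

Emit:
{"fn": "apply_moves", "kwargs": {"increments": [{"gripper":100,"delta_pos":[0,0,0],"dr":[0.112,0,0]},{"gripper":100,"delta_pos":[0,0,0],"dr":[0.112,0,0]},{"gripper":100,"delta_pos":[0,0,0],"dr":[0.112,0,0]},{"gripper":100,"delta_pos":[0,0,0],"dr":[0.112,0,0]},{"gripper":100,"delta_pos":[0,0,0],"dr":[0.112,0,0]}]}}

```text
t: 29.87
ee_pos: [620.4, -157.6, 241.4]
orientation: [0.88, 1.39, -0.882]
ft_force: [1.1, 0.9, -0.2]
width: 87.3
```

Emit:
{"fn": "apply_moves", "kwargs": {"increments": [{"gripper":100,"delta_pos":[0,0,0],"dr":[0,0,0]},{"gripper":100,"delta_pos":[0,0,0],"dr":[0,0,0]},{"gripper":100,"delta_pos":[0,0,0],"dr":[0,0,0]},{"gripper":100,"delta_pos":[0,0,0],"dr":[0,0,0]},{"gripper":100,"delta_pos":[0,0,0],"dr":[0,0,0]}]}}

```text
t: 30.28
ee_pos: [621.5, -157.9, 243.9]
orientation: [0.875, 1.388, -0.876]
ft_force: [-0.7, -0.1, 0.3]
width: 87.9
```

```bash
python3 w.py w11 30 60;  python3 go.py 623 -158 14 25
```

```text
cam [592. -95. 398.] axis [ 0.11 -0.23 -0.97]
2281 px 344 18 rect c [622.  23.] size [ 43. 190.] long ang 26 mean [631.  31.] z95 59.0 hsv [ 21. 163.  52.]
3010 px 453 97 rect c [781.   9.] size [  5. 238.] long ang 91 mean [781.  13.] z95 59.0 hsv [ 13. 185.  53.]
1320 px 260 175 rect c [ 625. -159.] size [47. 48.] long ang 113 mean [ 625. -158.] z95 44.0 hsv [ 12. 167.  62.]
92 px 508 234 rect c [941. -95.] size [16. 33.] long ang 37 mean [948. -92.] z95 43.0 hsv [ 13. 187.  52.]
444 px 316 241 rect c [ 727. -210.] size [16. 65.] long ang 80 mean [ 725. -204.] z95 59.0 hsv [19. 30. 72.]
1082 px 201 264 rect c [ 607. -300.] size [45. 48.] long ang 15 mean [ 607. -298.] z95 44.0 hsv [ 12. 167.  59.]
657 px 155 329 rect c [ 583. -428.] size [40. 50.] long ang 58 mean [ 587. -426.] z95 33.0 hsv [ 16. 149. 133.]
620 px 220 349 rect c [ 682. -412.] size [23. 64.] long ang 36 mean [ 682. -408.] z95 57.0 hsv [ 30.  30. 146.]
t 30.3 p [ 621.6 -157.9  244.1] yaw 25.5 q1 -0.27 q6 -0.71 tilt -1.000 w 88.0 F [ 0.3  0.  -1.4]
 target (623, -158, 14, 25.0) shift cm [23.01  0.13  0.07] turn x 0.009
   shift in turned frame [23.01  0.13  0.07]
```

Emit:
{"fn": "apply_moves", "kwargs": {"increments": [{"gripper":100,"delta_pos":[3,0.23,0.17],"dr":[0.04,0,0]},{"gripper":100,"delta_pos":[4,0,0],"dr":[0,0,0]},{"gripper":100,"delta_pos":[4,0,0],"dr":[0,0,0]},{"gripper":100,"delta_pos":[4,0,0],"dr":[0,0,0]},{"gripper":100,"delta_pos":[3,0,0],"dr":[0,0,0]}]}}

```text
t: 30.75
ee_pos: [623.2, -158.2, 61.4]
orientation: [0.906, 1.376, -0.907]
ft_force: [-0.4, 0.1, -0.3]
width: 87.4
```

Emit:
{"fn": "apply_moves", "kwargs": {"increments": [{"gripper":100,"delta_pos":[2.2,0,0],"dr":[0,0,0]},{"gripper":100,"delta_pos":[1.5,0,0],"dr":[0,0,0]},{"gripper":100,"delta_pos":[0.8,0,0],"dr":[0,0,0]},{"gripper":100,"delta_pos":[0.4,0,0],"dr":[0,0,0]},{"gripper":0,"delta_pos":[0,0,0],"dr":[0,0,0]}]}}

```text
t: 31.17
ee_pos: [624.8, -158.6, 15.4]
orientation: [0.907, 1.373, -0.907]
ft_force: [0.1, 0.6, 1.1]
width: 84.1
```

Emit:
{"fn": "apply_moves", "kwargs": {"increments": [{"gripper":0,"delta_pos":[0,0,0],"dr":[0,0,0]},{"gripper":0,"delta_pos":[0,0,0],"dr":[0,0,0]},{"gripper":0,"delta_pos":[0,0,0],"dr":[0,0,0]},{"gripper":0,"delta_pos":[0,0,0],"dr":[0,0,0]},{"gripper":0,"delta_pos":[0,0,0],"dr":[0,0,0]}]}}

```text
t: 31.58
ee_pos: [624.9, -158.6, 16.0]
orientation: [0.907, 1.373, -0.906]
ft_force: [0.1, -0.5, 0.5]
width: 51.6
```

Emit:
{"fn": "apply_moves", "kwargs": {"increments": [{"gripper":0,"delta_pos":[0,0,0],"dr":[0,0,0]},{"gripper":0,"delta_pos":[0,0,0],"dr":[0,0,0]},{"gripper":0,"delta_pos":[0,0,0],"dr":[0,0,0]},{"gripper":0,"delta_pos":[-1,0,0],"dr":[0,0,0]},{"gripper":0,"delta_pos":[-3,0,0],"dr":[0,0,0]}]}}

```text
t: 32.0
ee_pos: [621.3, -157.7, 52.0]
orientation: [0.906, 1.381, -0.91]
ft_force: [0.1, 1.0, -0.5]
width: 47.6
```

Emit:
{"fn": "apply_moves", "kwargs": {"increments": [{"gripper":0,"delta_pos":[-4,0,0],"dr":[0,0,0]},{"gripper":0,"delta_pos":[-4,0,0],"dr":[0,0,0]},{"gripper":0,"delta_pos":[-4,0,0],"dr":[0,0,0]},{"gripper":0,"delta_pos":[0,0,0],"dr":[0,0,0]},{"gripper":0,"delta_pos":[0,0,0],"dr":[0,0,0]}]}}

```text
t: 32.42
ee_pos: [626.0, -159.0, 178.6]
orientation: [0.908, 1.368, -0.905]
ft_force: [-0.3, 0.7, -0.5]
width: 48.0
```

```bash
python3 win.py 82 35 175 21.4
```

```text
t 32.4 p [ 626.  -159.   178.6] yaw 23.1 q1 -0.27 q6 -0.67 tilt -1.000 w 48.0 F [-0.3  0.7 -0.5]
 target (486, 79, 175, 21.4) shift cm [  0.24  -3.5  -27.35] turn x 0.03
   shift in turned frame [  0.24  -4.32 -27.23]
```

Emit:
{"fn": "apply_moves", "kwargs": {"increments": [{"gripper":0,"delta_pos":[0,-0.5,-3.9],"dr":[0,0,0]},{"gripper":0,"delta_pos":[0,-0.5,-3.9],"dr":[0,0,0]},{"gripper":0,"delta_pos":[0,-0.5,-3.9],"dr":[0,0,0]},{"gripper":0,"delta_pos":[0,-0.5,-3.9],"dr":[0,0,0]},{"gripper":0,"delta_pos":[0,-0.5,-3.9],"dr":[0,0,0]}]}}

```text
t: 32.83
ee_pos: [522.2, 12.1, 173.4]
orientation: [0.906, 1.377, -0.909]
ft_force: [0.8, 0.0, -0.8]
width: 48.0
```

Emit:
{"fn": "apply_moves", "kwargs": {"increments": [{"gripper":0,"delta_pos":[0,-0.5,-3.9],"dr":[0,0,0]},{"gripper":0,"delta_pos":[0,-0.5,-3.9],"dr":[0,0,0]},{"gripper":0,"delta_pos":[0,0,0],"dr":[0,0,0]},{"gripper":0,"delta_pos":[0,0,0],"dr":[0,0,0]},{"gripper":0,"delta_pos":[0,0,0],"dr":[0,0,0]}]}}

```text
t: 33.25
ee_pos: [484.7, 78.6, 174.4]
orientation: [0.905, 1.375, -0.907]
ft_force: [-0.4, -0.2, -0.1]
width: 47.6
```

Emit:
{"fn": "apply_moves", "kwargs": {"increments": [{"gripper":0,"delta_pos":[0,0,0],"dr":[0,0,0]},{"gripper":0,"delta_pos":[0,0,0],"dr":[0,0,0]},{"gripper":0,"delta_pos":[0,0,0],"dr":[0,0,0]},{"gripper":0,"delta_pos":[0,0,0],"dr":[0,0,0]},{"gripper":0,"delta_pos":[0,0,0],"dr":[0,0,0]}]}}

```text
t: 33.67
ee_pos: [485.3, 78.2, 175.2]
orientation: [0.908, 1.373, -0.908]
ft_force: [0.4, -0.5, -1.0]
width: 47.8
```

```bash
python3 win.py 82 35 46 21.4
```

```text
t 33.7 p [485.3  78.2 175.2] yaw 23.1 q1 0.14 q6 -0.27 tilt -1.000 w 47.8 F [ 0.4 -0.5 -1. ]
 target (486, 79, 46, 21.4) shift cm [ 1.292e+01  1.300e-01 -1.000e-02] turn x 0.029
   shift in turned frame [12.92  0.13 -0.02]
```

Emit:
{"fn": "apply_moves", "kwargs": {"increments": [{"gripper":0,"delta_pos":[1,0.73,-0.5],"dr":[0.029,0,0]},{"gripper":0,"delta_pos":[3,0,0],"dr":[0,0,0]},{"gripper":0,"delta_pos":[3,0,0],"dr":[0,0,0]},{"gripper":0,"delta_pos":[2.5,0,0],"dr":[0,0,0]},{"gripper":0,"delta_pos":[1.8,0,0],"dr":[0,0,0]}]}}

```text
t: 34.08
ee_pos: [489.0, 85.9, 60.3]
orientation: [0.928, 1.365, -0.93]
ft_force: [0.7, 0.3, -0.5]
width: 47.7
```

Emit:
{"fn": "apply_moves", "kwargs": {"increments": [{"gripper":0,"delta_pos":[1.0,0,0],"dr":[0,0,0]},{"gripper":0,"delta_pos":[0.6,0,0],"dr":[0,0,0]},{"gripper":0,"delta_pos":[0,0,0],"dr":[0,0,0]},{"gripper":0,"delta_pos":[0,0,0],"dr":[0,0,0]},{"gripper":62,"delta_pos":[0,0,0],"dr":[0,0,0]}]}}

```text
t: 34.5
ee_pos: [490.7, 86.3, 47.3]
orientation: [0.93, 1.362, -0.928]
ft_force: [-0.0, -0.3, -0.3]
width: 51.4
```

Emit:
{"fn": "apply_moves", "kwargs": {"increments": [{"gripper":62,"delta_pos":[0,0,0],"dr":[0,0,0]},{"gripper":62,"delta_pos":[0,0,0],"dr":[0,0,0]},{"gripper":62,"delta_pos":[0,0,0],"dr":[0,0,0]},{"gripper":62,"delta_pos":[-1,0,0],"dr":[0,0,0]},{"gripper":62,"delta_pos":[-3,0,0],"dr":[0,0,0]}]}}

```text
t: 34.92
ee_pos: [487.4, 85.8, 84.6]
orientation: [0.926, 1.368, -0.933]
ft_force: [-1.1, -0.3, 0.4]
width: 54.6
```

Emit:
{"fn": "apply_moves", "kwargs": {"increments": [{"gripper":62,"delta_pos":[-4,0,0],"dr":[0,0,0]},{"gripper":62,"delta_pos":[-4,0,0],"dr":[0,0,0]},{"gripper":100,"delta_pos":[-4,0,0],"dr":[0,0,0]},{"gripper":100,"delta_pos":[-4,0,0],"dr":[0,0,0]},{"gripper":100,"delta_pos":[0,0,0],"dr":[0,0,0]}]}}

```text
t: 35.33
ee_pos: [493.8, 86.9, 254.7]
orientation: [0.935, 1.353, -0.92]
ft_force: [1.8, 0.3, 0.6]
width: 70.8
```

Emit:
{"fn": "apply_moves", "kwargs": {"increments": [{"gripper":100,"delta_pos":[0,0,0],"dr":[0,0,0]},{"gripper":100,"delta_pos":[0,0,0],"dr":[0,0,0]},{"gripper":100,"delta_pos":[0,0,0],"dr":[0,0,0]},{"gripper":100,"delta_pos":[0,0,0],"dr":[0,0,0]},{"gripper":100,"delta_pos":[0,0,0],"dr":[0,0,0]}]}}

```text
t: 35.75
ee_pos: [489.0, 86.1, 244.9]
orientation: [0.928, 1.366, -0.931]
ft_force: [-0.5, -0.3, -0.2]
width: 88.1
```

```bash
python3 go.py 607 -301 250 16;python3 w.py w12 40 75
```

```text
t 35.8 p [489.   86.1 244.9] yaw 21.5 q1 0.15 q6 -0.22 tilt -1.000 w 88.1 F [-0.5 -0.3 -0.2]
 target (607, -301, 250, 16.0) shift cm [-0.53 -3.19 40.34] turn x 0.096
   shift in turned frame [-0.53  0.68 40.46]
cam [464. 151. 399.] axis [ 0.09 -0.24 -0.97]
841 px 395 19 rect c [565. 291.] size [15. 80.] long ang 176 mean [562. 292.] z95 52.0 hsv [ 13. 183. 153.]
2249 px 380 53 rect c [560. 240.] size [ 67. 220.] long ang 175 mean [558. 254.] z95 74.0 hsv [78. 25. 37.]
2079 px 254 149 rect c [480. 113.] size [128. 192.] long ang 84 mean [474. 110.] z95 73.0 hsv [70. 16. 47.]
631 px 195 157 rect c [414.  81.] size [22. 47.] long ang 113 mean [414.  82.] z95 62.0 hsv [ 12. 168.  46.]
1491 px 260 176 rect c [492.  87.] size [48. 48.] long ang 112 mean [491.  88.] z95 62.0 hsv [ 12. 166.  66.]
1272 px 496 226 rect c [781. 141.] size [ 4. 94.] long ang 90 mean [781. 135.] z95 72.0 hsv [ 13. 181.  58.]
140 px 402 246 rect c [688.  66.] size [ 9. 38.] long ang 55 mean [690.  68.] z95 53.0 hsv [ 20. 198. 159.]
```

View pics/w12.png

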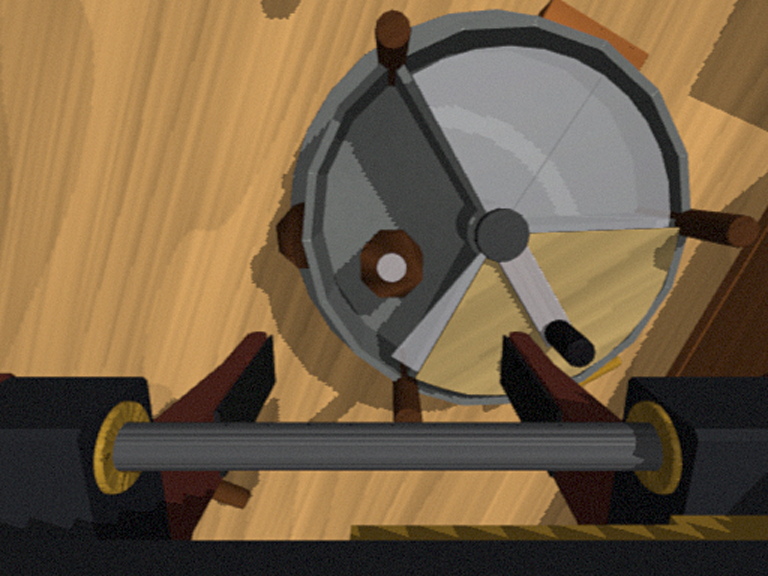

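Foot 0 stands in the foot bin at (391,265). Next, the second foot at about (607,-301).

Emit:
{"fn": "apply_moves", "kwargs": {"increments": [{"gripper":100,"delta_pos":[0,-0.32,4.03],"dr":[0,0,0]},{"gripper":100,"delta_pos":[0,-0.32,4.03],"dr":[0,0,0]},{"gripper":100,"delta_pos":[0,-0.32,4.03],"dr":[0,0,0]},{"gripper":100,"delta_pos":[0,-0.32,4.03],"dr":[0,0,0]},{"gripper":100,"delta_pos":[0,-0.32,4.03],"dr":[0,0,0]}]}}

```text
t: 36.22
ee_pos: [548.7, -108.9, 245.5]
orientation: [0.928, 1.365, -0.929]
ft_force: [-0.0, 0.3, 0.2]
width: 87.9
```

Emit:
{"fn": "apply_moves", "kwargs": {"increments": [{"gripper":100,"delta_pos":[0,-0.32,4.03],"dr":[0,0,0]},{"gripper":100,"delta_pos":[0,-0.32,4.03],"dr":[0,0,0]},{"gripper":100,"delta_pos":[0,-0.32,4.03],"dr":[0,0,0]},{"gripper":100,"delta_pos":[0,-0.32,4.03],"dr":[0,0,0]},{"gripper":100,"delta_pos":[0,-0.32,4.03],"dr":[0,0,0]}]}}

```text
t: 36.63
ee_pos: [607.5, -302.4, 245.1]
orientation: [0.929, 1.365, -0.929]
ft_force: [0.7, -0.2, -0.2]
width: 87.7
```

Emit:
{"fn": "apply_moves", "kwargs": {"increments": [{"gripper":100,"delta_pos":[0,0,0],"dr":[0.096,0,0]},{"gripper":100,"delta_pos":[0,0,0],"dr":[0,0,0]},{"gripper":100,"delta_pos":[0,0,0],"dr":[0,0,0]},{"gripper":100,"delta_pos":[0,0,0],"dr":[0,0,0]},{"gripper":100,"delta_pos":[0,0,0],"dr":[0,0,0]}]}}

```text
t: 37.05
ee_pos: [607.3, -299.2, 246.1]
orientation: [0.999, 1.33, -0.999]
ft_force: [0.3, 0.4, -1.1]
width: 87.7
```

```bash
python3 w.py w13 30 60;  python3 go.py 607 -301 15 16
```

```text
cam [ 588. -232.  401.] axis [ 0.07 -0.25 -0.97]
1446 px 476 41 rect c [804. -98.] size [46. 96.] long ang 142 mean [794. -93.] z95 58.0 hsv [ 13. 188.  46.]
647 px 375 136 rect c [ 733. -219.] size [29. 79.] long ang 95 mean [ 726. -218.] z95 59.0 hsv [20. 29. 59.]
1316 px 257 176 rect c [ 608. -302.] size [48. 48.] long ang 149 mean [ 607. -302.] z95 44.0 hsv [ 12. 167.  57.]
1767 px 206 249 rect c [ 569. -419.] size [50. 75.] long ang 148 mean [ 570. -418.] z95 34.0 hsv [ 16. 149. 140.]
668 px 292 268 rect c [ 689. -413.] size [30. 66.] long ang 19 mean [ 686. -408.] z95 58.0 hsv [ 30.  30. 142.]
212 px 144 356 rect c [ 532. -607.] size [ 4. 61.] long ang 4 mean [ 523. -608.] z95 43.0 hsv [ 12. 182.  50.]
t 37.1 p [ 607.4 -299.3  246.3] yaw 16.1 q1 -0.48 q6 -0.76 tilt -1.000 w 87.8 F [ 0.  -0.5 -0.5]
 target (607, -301, 15, 16.0) shift cm [23.13 -0.09  0.16] turn x 0.002
   shift in turned frame [23.13 -0.08  0.16]
```

Emit:
{"fn": "apply_moves", "kwargs": {"increments": [{"gripper":100,"delta_pos":[3,-0.07,0.26],"dr":[0.035,0,0]},{"gripper":100,"delta_pos":[4,0,0],"dr":[0,0,0]},{"gripper":100,"delta_pos":[4,0,0],"dr":[0,0,0]},{"gripper":100,"delta_pos":[4,0,0],"dr":[0,0,0]},{"gripper":100,"delta_pos":[3,0,0],"dr":[0,0,0]}]}}

```text
t: 37.52
ee_pos: [606.5, -301.6, 63.6]
orientation: [1.026, 1.318, -1.027]
ft_force: [-0.2, -0.4, 0.1]
width: 87.9
```

Emit:
{"fn": "apply_moves", "kwargs": {"increments": [{"gripper":100,"delta_pos":[2.3,0,0],"dr":[0,0,0]},{"gripper":100,"delta_pos":[1.6,0,0],"dr":[0,0,0]},{"gripper":100,"delta_pos":[0.8,0,0],"dr":[0,0,0]},{"gripper":100,"delta_pos":[0.4,0,0],"dr":[0,0,0]},{"gripper":0,"delta_pos":[0,0,0],"dr":[0,0,0]}]}}

```text
t: 37.93
ee_pos: [608.0, -303.1, 15.6]
orientation: [1.027, 1.314, -1.027]
ft_force: [-0.0, 0.8, 0.2]
width: 83.6
```

Emit:
{"fn": "apply_moves", "kwargs": {"increments": [{"gripper":0,"delta_pos":[0,0,0],"dr":[0,0,0]},{"gripper":0,"delta_pos":[0,0,0],"dr":[0,0,0]},{"gripper":0,"delta_pos":[0,0,0],"dr":[0,0,0]},{"gripper":0,"delta_pos":[0,0,0],"dr":[0,0,0]},{"gripper":0,"delta_pos":[0,0,0],"dr":[0,0,0]}]}}

```text
t: 38.35
ee_pos: [607.9, -303.4, 16.0]
orientation: [1.028, 1.314, -1.027]
ft_force: [0.1, 0.8, -0.1]
width: 51.1
```

Emit:
{"fn": "apply_moves", "kwargs": {"increments": [{"gripper":0,"delta_pos":[0,0,0],"dr":[0,0,0]},{"gripper":0,"delta_pos":[0,0,0],"dr":[0,0,0]},{"gripper":0,"delta_pos":[0,0,0],"dr":[0,0,0]},{"gripper":0,"delta_pos":[-1,0,0],"dr":[0,0,0]},{"gripper":0,"delta_pos":[-3,0,0],"dr":[0,0,0]}]}}

```text
t: 38.77
ee_pos: [604.5, -301.6, 51.6]
orientation: [1.028, 1.323, -1.03]
ft_force: [-0.1, 0.4, -1.2]
width: 47.8
```

Emit:
{"fn": "apply_moves", "kwargs": {"increments": [{"gripper":0,"delta_pos":[-4,0,0],"dr":[0,0,0]},{"gripper":0,"delta_pos":[-4,0,0],"dr":[0,0,0]},{"gripper":0,"delta_pos":[-4,0,0],"dr":[0,0,0]},{"gripper":0,"delta_pos":[0,0,0],"dr":[-0.075,0,0]},{"gripper":0,"delta_pos":[0,0,0],"dr":[-0.06,0,0]}]}}

```text
t: 39.18
ee_pos: [609.2, -304.1, 179.5]
orientation: [0.923, 1.36, -0.922]
ft_force: [-0.8, 0.3, -0.9]
width: 47.6
```

```bash
python3 win.py 76 -30 175 21.4
```

```text
t 39.2 p [ 609.2 -304.1  179.5] yaw 21.9 q1 -0.48 q6 -0.86 tilt -1.000 w 47.6 F [-0.8  0.3 -0.9]
 target (468, 142, 175, 21.4) shift cm [  0.24   3.54 -46.6 ] turn x 0.009
   shift in turned frame [  0.24   3.13 -46.63]
```

Emit:
{"fn": "apply_moves", "kwargs": {"increments": [{"gripper":0,"delta_pos":[0,0.29,-3.88],"dr":[0,0,0]},{"gripper":0,"delta_pos":[0,0.29,-3.88],"dr":[0,0,0]},{"gripper":0,"delta_pos":[0,0.29,-3.88],"dr":[0,0,0]},{"gripper":0,"delta_pos":[0,0.29,-3.88],"dr":[0,0,0]},{"gripper":0,"delta_pos":[0,0.29,-3.88],"dr":[0,0,0]}]}}

```text
t: 39.6
ee_pos: [548.2, -116.1, 175.6]
orientation: [0.926, 1.365, -0.926]
ft_force: [0.5, 0.0, -0.7]
width: 48.1
```

Emit:
{"fn": "apply_moves", "kwargs": {"increments": [{"gripper":0,"delta_pos":[0,0.29,-3.88],"dr":[0,0,0]},{"gripper":0,"delta_pos":[0,0.29,-3.88],"dr":[0,0,0]},{"gripper":0,"delta_pos":[0,0.29,-3.88],"dr":[0,0,0]},{"gripper":0,"delta_pos":[0,0.29,-3.88],"dr":[0,0,0]},{"gripper":0,"delta_pos":[0,0.29,-3.88],"dr":[0,0,0]}]}}

```text
t: 40.02
ee_pos: [490.0, 69.5, 175.7]
orientation: [0.926, 1.365, -0.926]
ft_force: [0.1, 0.5, 0.6]
width: 48.0
```

Emit:
{"fn": "apply_moves", "kwargs": {"increments": [{"gripper":0,"delta_pos":[0,0.29,-3.88],"dr":[0,0,0]},{"gripper":0,"delta_pos":[0,0.29,-3.88],"dr":[0,0,0]},{"gripper":0,"delta_pos":[0,0,0],"dr":[0,0,0]},{"gripper":0,"delta_pos":[0,0,0],"dr":[0,0,0]},{"gripper":0,"delta_pos":[0,0,0],"dr":[0,0,0]}]}}

```text
t: 40.43
ee_pos: [467.7, 142.2, 175.5]
orientation: [0.925, 1.365, -0.925]
ft_force: [0.1, -0.0, -0.8]
width: 47.7
```

Emit:
{"fn": "apply_moves", "kwargs": {"increments": [{"gripper":0,"delta_pos":[0,0,0],"dr":[0,0,0]},{"gripper":0,"delta_pos":[0,0,0],"dr":[0,0,0]},{"gripper":0,"delta_pos":[0,0,0],"dr":[0,0,0]},{"gripper":0,"delta_pos":[0,0,0],"dr":[0,0,0]},{"gripper":0,"delta_pos":[0,0,0],"dr":[0,0,0]}]}}

```text
t: 40.85
ee_pos: [467.9, 141.6, 175.2]
orientation: [0.927, 1.365, -0.927]
ft_force: [0.4, -0.5, -1.0]
width: 47.7
```

```bash
python3 win.py 76 -30 46 21.4; python3 w.py w14 45 75
```

```text
t 40.9 p [467.9 141.6 175.2] yaw 21.6 q1 0.27 q6 -0.11 tilt -1.000 w 47.7 F [ 0.4 -0.5 -1. ]
 target (468, 142, 46, 21.4) shift cm [12.92  0.03  0.02] turn x 0.004
   shift in turned frame [12.92  0.03  0.02]
cam [443. 206. 330.] axis [ 0.09 -0.24 -0.97]
80 px 191 1 rect c [357. 270.] size [ 4. 17.] long ang 22 mean [358. 270.] z95 49.0 hsv [ 13. 182. 118.]
1502 px 419 72 rect c [565. 289.] size [18. 80.] long ang 175 mean [560. 291.] z95 52.0 hsv [ 13. 181. 171.]
2127 px 433 123 rect c [575. 245.] size [ 49. 200.] long ang 165 mean [587. 255.] z95 74.0 hsv [75. 20. 43.]
309 px 206 188 rect c [422. 135.] size [ 8. 88.] long ang 93 mean [422. 128.] z95 73.0 hsv [65. 12. 66.]
741 px 181 225 rect c [411.  82.] size [21. 45.] long ang 107 mean [412.  84.] z95 61.0 hsv [ 12. 167.  50.]
181 px 320 214 rect c [531. 145.] size [ 6. 27.] long ang 109 mean [531. 143.] z95 74.0 hsv [68. 16. 48.]
296 px 255 321 rect c [513.  16.] size [ 5. 42.] long ang 170 mean [515.  16.] z95 74.0 hsv [60. 14. 54.]
```

Emit:
{"fn": "apply_moves", "kwargs": {"increments": [{"gripper":0,"delta_pos":[1,0,0],"dr":[0,0,0]},{"gripper":0,"delta_pos":[3,0,0],"dr":[0,0,0]},{"gripper":0,"delta_pos":[3,0,0],"dr":[0,0,0]},{"gripper":0,"delta_pos":[2.5,0,0],"dr":[0,0,0]},{"gripper":0,"delta_pos":[1.8,0,0],"dr":[0,0,0]}]}}

```text
t: 41.32
ee_pos: [466.5, 141.9, 59.7]
orientation: [0.925, 1.366, -0.927]
ft_force: [0.2, -0.6, -0.7]
width: 47.6
```

Emit:
{"fn": "apply_moves", "kwargs": {"increments": [{"gripper":0,"delta_pos":[1.0,0,0],"dr":[0,0,0]},{"gripper":0,"delta_pos":[0.6,0,0],"dr":[0,0,0]},{"gripper":0,"delta_pos":[0,0,0],"dr":[0,0,0]},{"gripper":0,"delta_pos":[0,0,0],"dr":[0,0,0]},{"gripper":62,"delta_pos":[0,0,0],"dr":[0,0,0]}]}}

```text
t: 41.73
ee_pos: [468.5, 142.5, 47.2]
orientation: [0.927, 1.364, -0.925]
ft_force: [0.1, 0.3, 0.5]
width: 51.5
```

Emit:
{"fn": "apply_moves", "kwargs": {"increments": [{"gripper":62,"delta_pos":[0,0,0],"dr":[0,0,0]},{"gripper":62,"delta_pos":[0,0,0],"dr":[0,0,0]},{"gripper":62,"delta_pos":[0,0,0],"dr":[0,0,0]},{"gripper":62,"delta_pos":[-1,0,0],"dr":[0,0,0]},{"gripper":62,"delta_pos":[-3,0,0],"dr":[0,0,0]}]}}

```text
t: 42.15
ee_pos: [465.5, 141.6, 84.6]
orientation: [0.922, 1.369, -0.93]
ft_force: [-0.1, -0.1, 0.1]
width: 54.2
```

Emit:
{"fn": "apply_moves", "kwargs": {"increments": [{"gripper":50,"delta_pos":[-4,0,0],"dr":[0,0,0]},{"gripper":50,"delta_pos":[-4,0,0],"dr":[0,0,0]},{"gripper":50,"delta_pos":[-4,0,0],"dr":[0,0,0]},{"gripper":50,"delta_pos":[-4,0,0],"dr":[0,0,0]},{"gripper":50,"delta_pos":[0,0,0],"dr":[0,0,0]}]}}

```text
t: 42.57
ee_pos: [471.6, 143.4, 254.7]
orientation: [0.933, 1.356, -0.916]
ft_force: [1.7, 0.1, 0.7]
width: 43.7
```

Emit:
{"fn": "apply_moves", "kwargs": {"increments": [{"gripper":50,"delta_pos":[0,0,0],"dr":[0,0,0]},{"gripper":50,"delta_pos":[0,0,0],"dr":[0,0,0]},{"gripper":50,"delta_pos":[0,0,0],"dr":[0,0,0]},{"gripper":50,"delta_pos":[0,0,0],"dr":[0,0,0]},{"gripper":50,"delta_pos":[0,0,0],"dr":[0,0,0]}]}}

```text
t: 42.98
ee_pos: [466.9, 142.0, 244.9]
orientation: [0.924, 1.367, -0.928]
ft_force: [-0.3, 1.1, -0.1]
width: 43.8
```

```bash
python3 w.py w15 52 66;python3 w.py w15 130 146; python3 go.py 615 95 250 65
```

```text
cam [442. 207. 399.] axis [ 0.09 -0.24 -0.97]
545 px 408 129 rect c [593. 248.] size [ 34. 172.] long ang 158 mean [602. 253.] z95 66.0 hsv [78. 21. 41.]
1447 px 260 176 rect c [469. 143.] size [48. 48.] long ang 112 mean [469. 144.] z95 62.0 hsv [ 12. 166.  73.]
93 px 214 198 rect c [427. 102.] size [ 5. 65.] long ang 109 mean [428.  99.] z95 65.0 hsv [60. 12. 68.]
536 px 197 206 rect c [413.  81.] size [22. 48.] long ang 109 mean [413.  83.] z95 61.0 hsv [ 12. 168.  50.]
1322 px 260 225 rect c [492.  87.] size [47. 48.] long ang 112 mean [491.  88.] z95 62.0 hsv [ 12. 165.  72.]
493 px 496 259 rect c [781. 157.] size [ 4. 73.] long ang 90 mean [781. 155.] z95 65.0 hsv [ 13. 179.  63.]
227 px 237 262 rect c [483.  32.] size [ 8. 78.] long ang 149 mean [483.  31.] z95 65.0 hsv [60.  9. 84.]
cam [442. 207. 399.] axis [ 0.09 -0.24 -0.97]
t 43.1 p [467.3 142.1 245.2] yaw 21.7 q1 0.27 q6 -0.11 tilt -1.000 w 44.0 F [-0.8 -0.  -1. ]
 target (615, 95, 250, 65.0) shift cm [-0.5  11.98  9.84] turn x -0.756
   shift in turned frame [-0.5   1.97 15.38]
```

View pics/w15.png

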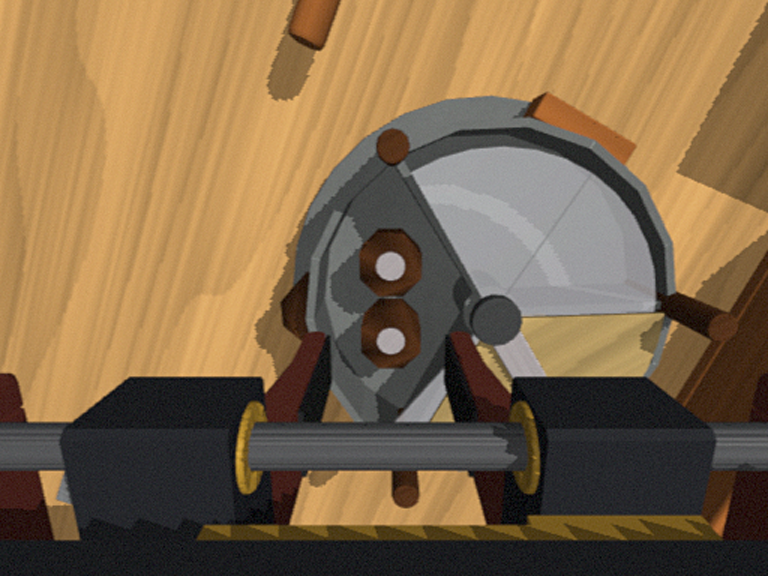

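Both feet stand in the foot bin at (390,262) and (390,338). Next I return to the shutter knob to close it.

Emit:
{"fn": "apply_moves", "kwargs": {"increments": [{"gripper":50,"delta_pos":[0,3.0,2.46],"dr":[0,0,0]},{"gripper":50,"delta_pos":[0,3.0,2.46],"dr":[0,0,0]},{"gripper":50,"delta_pos":[0,3.0,2.46],"dr":[0,0,0]},{"gripper":50,"delta_pos":[0,3.0,2.46],"dr":[0,0,0]},{"gripper":50,"delta_pos":[0,0,0],"dr":[-0.108,0,0]}]}}

```text
t: 43.5
ee_pos: [621.3, 93.2, 245.5]
orientation: [0.846, 1.397, -0.844]
ft_force: [-0.1, 0.7, -0.5]
width: 44.0
```

Emit:
{"fn": "apply_moves", "kwargs": {"increments": [{"gripper":50,"delta_pos":[0,0,0],"dr":[-0.108,0,0]},{"gripper":50,"delta_pos":[0,0,0],"dr":[-0.108,0,0]},{"gripper":50,"delta_pos":[0,0,0],"dr":[-0.108,0,0]},{"gripper":50,"delta_pos":[0,0,0],"dr":[-0.108,0,0]},{"gripper":50,"delta_pos":[0,0,0],"dr":[-0.108,0,0]}]}}

```text
t: 43.92
ee_pos: [615.4, 95.1, 245.4]
orientation: [0.422, 1.531, -0.423]
ft_force: [-0.4, 0.2, 0.2]
width: 44.0
```

Emit:
{"fn": "apply_moves", "kwargs": {"increments": [{"gripper":50,"delta_pos":[0,0,0],"dr":[-0.108,0,0]},{"gripper":50,"delta_pos":[0,0,0],"dr":[0,0,0]},{"gripper":50,"delta_pos":[0,0,0],"dr":[0,0,0]},{"gripper":50,"delta_pos":[0,0,0],"dr":[0,0,0]},{"gripper":50,"delta_pos":[0,0,0],"dr":[0,0,0]}]}}

```text
t: 44.33
ee_pos: [615.6, 95.2, 246.0]
orientation: [0.344, 1.544, -0.344]
ft_force: [-0.0, 0.7, -0.2]
width: 44.0
```

```bash
python3 w.py w16 118 146; python3 go.py 615 95 111 65
```

```text
cam [553. 125. 400.] axis [ 0.23 -0.11 -0.97]
434 px 133 154 rect c [536.   6.] size [19. 19.] long ang 20 mean [536.   7.] z95 129.0 hsv [ 12. 170.  81.]
438 px 256 191 rect c [614.  94.] size [19. 19.] long ang 71 mean [612.  95.] z95 141.0 hsv [110.  53.  29.]
407 px 380 200 rect c [674. 197.] size [19. 20.] long ang 101 mean [673. 196.] z95 129.0 hsv [ 12. 171.  86.]
t 44.4 p [615.6  95.2 246.1] yaw 64.9 q1 0.13 q6 -1.00 tilt -1.000 w 44.0 F [-0.5  0.3  0.5]
 target (615, 95, 111, 65.0) shift cm [13.51 -0.04 -0.04] turn x -0.001
   shift in turned frame [13.51 -0.04 -0.04]
```

Emit:
{"fn": "apply_moves", "kwargs": {"increments": [{"gripper":50,"delta_pos":[2.5,-0.09,-0.13],"dr":[0,0,0]},{"gripper":50,"delta_pos":[3.5,0,0],"dr":[0,0,0]},{"gripper":50,"delta_pos":[3.5,0,0],"dr":[0,0,0]},{"gripper":50,"delta_pos":[2.5,0,0],"dr":[0,0,0]},{"gripper":50,"delta_pos":[1.4,0,0],"dr":[0,0,0]}]}}

```text
t: 44.8
ee_pos: [612.1, 94.7, 108.9]
orientation: [0.342, 1.548, -0.344]
ft_force: [-0.7, -0.0, -0.3]
width: 43.8
```

Emit:
{"fn": "apply_moves", "kwargs": {"increments": [{"gripper":50,"delta_pos":[0,0,0],"dr":[0,0,0]},{"gripper":0,"delta_pos":[0,0,0],"dr":[0,0,0]},{"gripper":0,"delta_pos":[0,0,0],"dr":[0,0,0]},{"gripper":0,"delta_pos":[0,0,0],"dr":[0,0,0]},{"gripper":0,"delta_pos":[0,0,0],"dr":[0,0,0]}]}}

```text
t: 45.22
ee_pos: [614.7, 94.4, 113.8]
orientation: [0.341, 1.542, -0.342]
ft_force: [-3.8, -19.1, 8.4]
width: 20.8
```

Emit:
{"fn": "apply_moves", "kwargs": {"increments": [{"gripper":0,"delta_pos":[0,0,0],"dr":[0,0,0]},{"gripper":0,"delta_pos":[0,0,0],"dr":[0,0,0]},{"gripper":0,"delta_pos":[0,0,0],"dr":[0,0,0]},{"gripper":0,"delta_pos":[0,0,0],"dr":[0,0,0]},{"gripper":0,"delta_pos":[0,0,0],"dr":[0,0,0]}]}}

```text
t: 45.63
ee_pos: [614.4, 93.7, 113.8]
orientation: [0.341, 1.542, -0.343]
ft_force: [-1.6, -4.8, 4.0]
width: 19.4
```

Emit:
{"fn": "apply_moves", "kwargs": {"increments": [{"gripper":0,"delta_pos":[0,-0.912,-0.234],"dr":[0.1188,0,0]},{"gripper":0,"delta_pos":[0,-0.912,-0.234],"dr":[0.1188,0,0]},{"gripper":0,"delta_pos":[0,-0.912,-0.234],"dr":[0.1188,0,0]},{"gripper":0,"delta_pos":[0,-0.912,-0.234],"dr":[0.1188,0,0]},{"gripper":0,"delta_pos":[0,-0.912,-0.234],"dr":[0.1188,0,0]}]}}

```text
t: 46.05
ee_pos: [577.5, 65.7, 113.8]
orientation: [0.806, 1.413, -0.806]
ft_force: [-1.0, -3.7, 3.5]
width: 19.5
```

```bash
python3 arc.py
```

```text
r 80.4 ang 290.0
```

Emit:
{"fn": "apply_moves", "kwargs": {"increments": [{"gripper":0,"delta_pos":[0,-0.912,-0.234],"dr":[0.1188,0,0]},{"gripper":0,"delta_pos":[0,-0.912,-0.234],"dr":[0.1188,0,0]},{"gripper":0,"delta_pos":[0,-0.912,-0.234],"dr":[0.1188,0,0]},{"gripper":0,"delta_pos":[0,-0.912,-0.234],"dr":[0.1188,0,0]},{"gripper":0,"delta_pos":[0,-0.912,-0.234],"dr":[0.1188,0,0]}]}}

```text
t: 46.47
ee_pos: [530.2, 62.9, 113.8]
orientation: [1.25, 1.179, -1.253]
ft_force: [-2.5, -6.6, 8.4]
width: 19.5
```

Emit:
{"fn": "apply_moves", "kwargs": {"increments": [{"gripper":0,"delta_pos":[0,-0.912,-0.234],"dr":[0.1188,0,0]},{"gripper":0,"delta_pos":[0,-0.912,-0.234],"dr":[0.1188,0,0]},{"gripper":0,"delta_pos":[0,-0.912,-0.234],"dr":[0.1188,0,0]},{"gripper":0,"delta_pos":[0,-0.912,-0.234],"dr":[0.1188,0,0]},{"gripper":0,"delta_pos":[0,-0.912,-0.234],"dr":[0.1188,0,0]}]}}

```text
t: 46.88
ee_pos: [489.2, 87.5, 113.7]
orientation: [1.669, 0.825, -1.674]
ft_force: [-6.8, -6.5, 12.6]
width: 19.6
```

Emit:
{"fn": "apply_moves", "kwargs": {"increments": [{"gripper":0,"delta_pos":[0,-0.912,-0.234],"dr":[0.1188,0,0]},{"gripper":0,"delta_pos":[0,-0.912,-0.234],"dr":[0.1188,0,0]},{"gripper":0,"delta_pos":[0,-0.912,-0.234],"dr":[0.1188,0,0]},{"gripper":0,"delta_pos":[0,0,0],"dr":[0,0,0]},{"gripper":0,"delta_pos":[0,0,0],"dr":[0,0,0]}]}}

```text
t: 47.3
ee_pos: [474.0, 112.4, 113.7]
orientation: [1.897, 0.554, -1.903]
ft_force: [-10.9, -2.5, 16.1]
width: 19.3
```

```bash
python3 arc.py; python3 go.py 476.5 112.5 111
```

```text
r 81.3 ang 200.8
t 47.3 p [474.  112.4 113.7] yaw -57.5 q1 0.21 q6 1.21 tilt -1.000 w 19.3 F [-10.9  -2.5  16.1]
 target (476, 112, 111, None) shift cm [ 0.27  0.12 -0.22] turn x 0
   shift in turned frame [ 0.27  0.12 -0.22]
```

Emit:
{"fn": "apply_moves", "kwargs": {"increments": [{"gripper":50,"delta_pos":[0,0,0],"dr":[0,0,0]},{"gripper":50,"delta_pos":[0,0,0],"dr":[0,0,0]},{"gripper":50,"delta_pos":[0,0,0],"dr":[0,0,0]},{"gripper":50,"delta_pos":[0,0,0],"dr":[0,0,0]},{"gripper":50,"delta_pos":[-1.5,0,0],"dr":[0,0,0]}]}}

```text
t: 47.72
ee_pos: [474.8, 112.1, 125.7]
orientation: [1.896, 0.554, -1.904]
ft_force: [-0.8, -0.4, 0.1]
width: 43.8
```

Emit:
{"fn": "apply_moves", "kwargs": {"increments": [{"gripper":50,"delta_pos":[-4,0,0],"dr":[0,0,0]},{"gripper":50,"delta_pos":[-4,0,0],"dr":[0,0,0]},{"gripper":50,"delta_pos":[-4,0,0],"dr":[0,0,0]},{"gripper":50,"delta_pos":[0,0,0],"dr":[0,0,0]},{"gripper":50,"delta_pos":[0,0,0],"dr":[0,0,0]}]}}

```text
t: 48.13
ee_pos: [477.7, 112.7, 249.6]
orientation: [1.905, 0.553, -1.894]
ft_force: [0.0, 0.4, -0.8]
width: 43.9
```

```bash
python3 w.py w17 118 146; python3 go.py 476.5 412.5 250
```

```text
cam [536. 150. 404.] axis [-0.21 -0.14 -0.97]
418 px 138 164 rect c [439. 221.] size [19. 20.] long ang 121 mean [440. 220.] z95 129.0 hsv [ 12. 175.  73.]
430 px 256 194 rect c [475. 112.] size [19. 19.] long ang 96 mean [477. 113.] z95 141.0 hsv [104.  64.  25.]
389 px 383 199 rect c [535.   5.] size [19. 19.] long ang 124 mean [535.   7.] z95 129.0 hsv [ 12. 173.  74.]
t 48.2 p [476.3 112.4 247.7] yaw -57.5 q1 0.21 q6 1.21 tilt -1.000 w 44.0 F [-0.1  0.4  0.5]
 target (476, 412, 250, None) shift cm [ -0.22 -25.3  -16.13] turn x 0
   shift in turned frame [ -0.22 -25.3  -16.13]
```

Emit:
{"fn": "apply_moves", "kwargs": {"increments": [{"gripper":50,"delta_pos":[0,-3,-1.92],"dr":[0,0,0]},{"gripper":50,"delta_pos":[0,-3,-1.92],"dr":[0,0,0]},{"gripper":50,"delta_pos":[0,-3,-1.92],"dr":[0,0,0]},{"gripper":50,"delta_pos":[0,-3,-1.92],"dr":[0,0,0]},{"gripper":50,"delta_pos":[0,-3,-1.92],"dr":[0,0,0]}]}}

```text
t: 48.6
ee_pos: [475.2, 291.5, 244.8]
orientation: [1.896, 0.552, -1.904]
ft_force: [1.9, -0.7, 0.2]
width: 43.8
```

Emit:
{"fn": "apply_moves", "kwargs": {"increments": [{"gripper":50,"delta_pos":[0,-3,-1.92],"dr":[0,0,0]},{"gripper":50,"delta_pos":[0,-3,-1.92],"dr":[0,0,0]},{"gripper":50,"delta_pos":[0,-3,-1.92],"dr":[0,0,0]},{"gripper":50,"delta_pos":[0,0,0],"dr":[0,0,0]},{"gripper":50,"delta_pos":[0,0,0],"dr":[0,0,0]}]}}

```text
t: 49.02
ee_pos: [475.4, 398.1, 244.3]
orientation: [1.894, 0.554, -1.901]
ft_force: [-0.9, -0.6, 0.5]
width: 44.1
```

```bash
python3 - <<'E'
from h import *
c=cam('top');save(c,'top1.png',(80,70,470,340),2)
c=cam('scene');save(c,'scene1.png')
E
```

```text
(no output)
```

View pics/scene1.png

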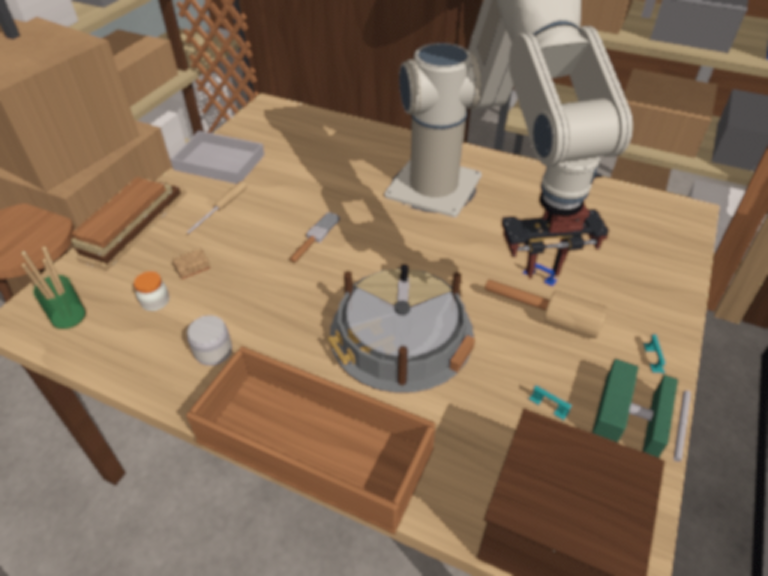

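View pics/top1.png

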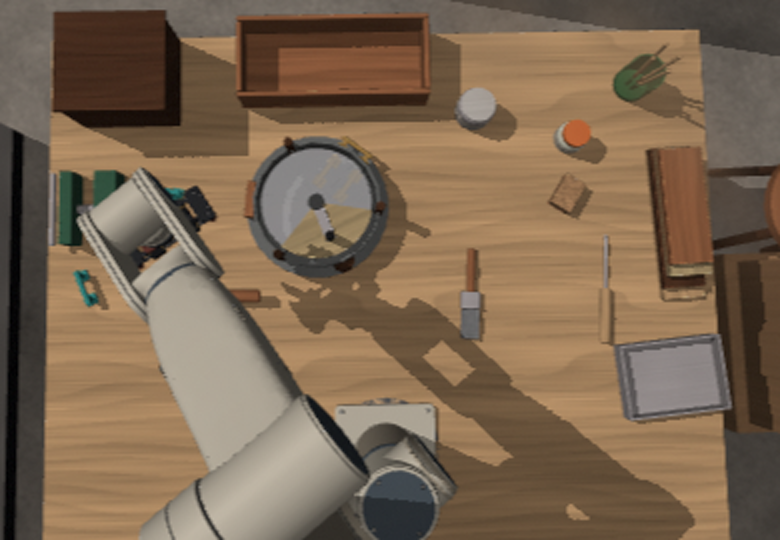

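Both views show the bench free of loose parts. The two pulls show through the frosted cover next to the pull sample (top view (345,175)), and the shutter is closed over the window with its knob at (330,235). Nothing else has moved. Handing in.

```bash
python3 -c "
from workcell import ctrl
print(ctrl.close_job())"
```

```text
the job is handed in; nothing more can be done
None
```

I sorted all four parts that were on the bench into their bins, closed the shutter again and handed the job in. `close_job()` reports no verdict, so that rests on my own checks.

**What I did:** There were two brass pulls, two octagonal feet and no glue blocks. I swung the shutter aside by about 2.15 rad. I turned the carousel by its posts (about 96°, then 119°) to bring the pull bin and then the foot bin under the window. The run took about 49 s of the 210 s allowed.

**Last checks:**
- **Pulls:** both stood upright in the pull bin when I placed them. After the second turn I could see them only through the frosted cover, next to the pull sample.
- **Feet:** both stood in the foot bin, measured at (492, 87) and (469, 143), with tops 62 mm above the bench.
- **Shutter:** the knob came back to within about 2 mm (around 1°) of where it started, so I take it as fully closed. I did not read the joint itself.
- **Bench:** no loose parts were left, and by eye none of the other things had moved. I did not measure them again at the end.
- **Carousel:** the foot bin rests about 1.5° off the window's centre, which affects nothing.

No check failed. I noticed no grip slackening and no part knocked aside.

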